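Find the loose caps in the paint rack

ROBOT

A 6-joint arm with a two-finger parallel gripper is mounted at the origin on the work surface. World frame = base frame: x ahead of the robot, y to its left, z up, the work surface at z = 0. Lengths are in mm, angles in rad, forces in N, time in s.
With the tool pointing down it reaches from about 400 to 925 mm from the base axis. Payload 12.5 kg.
Tool frame: the origin (TCP) lies midway between the tips of the shut fingers; the grasp point (between the pads) lies 19 mm behind it (env.grip_depth is the distance from the TCP to the grasp point, in mm); z points along the fingers, y is the line along which they close (so a half turn about z gives the same grasp; the last joint's range is limited). The gripper opens to 95 mm and grips with 3 to 60 N. Pads are 20 mm wide; open, the fingers measure 119 mm over their backs; the gripper's body (75 mm by 180 mm) begins 59 mm behind the grasp point.
Start: joints at [-1.406, 0.491, 1.559, -0, 1.092, -0.106], TCP at [167.212, -602.235, 214.661] pointing down, gripper open.
Joint ranges: [-3.1, 3.1], [-0.84, 2.19], [0.05, 2.79], [-1.13, 4.28], [0.06, 2.93], [-2.69, 2.69]. Speed limits (rad/s): [2.22, 2.22, 2.79, 3.14, 3.14, 3.14].

INTERFACE

Orientations are given as [roll, pitch, yaw] about the fixed x, y, z axes, in that order (R = Rz(yaw) Ry(pitch) Rx(roll)).
In Python, from cell import monitor, viewer, order, env gives the robot as it stands.
- The arm moves only by the tool move_arm, never from a script. Its argument "moves" is one flat list of numbers, 4 for each row, row after row: the shift along the tool's x, y, z normalised to -1 to 1, where 1 is 0.15 m, then the turn about the tool's z normalised to -1 to 1, where 1 is pi/2 rad. A call has 1 to 10 rows; each row shifts and turns the commanded pose from where the row before left it, along the tool's axes as they then stand; what a row does not reach is not made up. A row lasts 1/8 s, in which the tool goes at most 62.5 mm and 10.7 degrees, less where a joint would pass 70% of its speed; a pose out of reach is approached as far as the arm can. A call with a number of a shift or a turn outside -1 to 1 is refused whole. A call with a gripper value outside its range is refused whole. "claw" is the finger opening in mm, from 0 to 95.1, set as the call begins (left out, the last holds). The fingers move at their own pace and stop on an object; the grip force is fixed at half the most. Time passes only in rows, so rows that do not move let the fingers close. It gives the time, the measured TCP pose, the force, the opening and the grip force at its end, in the units of the state.
- monitor.state(): the state, without advancing time (a new reading comes with each control period).
- viewer.read_camera(name): name is "side" or "top" or "wrist"; returns the picture (420x560x3 uint8, red, green, blue); there is no depth.
- viewer.camera_info(name): a dict with "K" (3x3 intrinsics, pixels), "dist_coeffs" ([k1, k2, p1, p2, k3] as OpenCV has them; the pictures are not rectified), "camera_from_world" (4x4, takes a point from world to camera coordinates). Camera axes: x right, y down, z forward; pixel columns grow to the right and rows downward; lengths in mm; the calibration is good to about 2 mm. A picture is of the moment at which its call begins: read the wrist's pose just before it. camera_info takes no time and is no camera call; for the wrist camera it gives the pose at the moment of the call.
- order.job_done(): hands the job in; it is judged then, once.
The state is a dict: "t": time; "joints": joint angles; "qvel": joint speeds; "tau": joint torques, N m; "eef_pos": TCP position; "tcp_rot": TCP orientation; "ft_force": force on the tool from outside, world axes, zero at the start; "moment": the same for the moment, N m; "opening": opening from 0.0 (shut) to 1.0 (fully open); "grip_force": force on a finger pad.
Only numpy, scipy, OpenCV 4.12 (cv2) and the standard library are available. Lean on these libraries where they do the work, as an engineer would, in place of code of your own. Each camera call takes 0.05 s, during which the arm holds its last target. There are 200 camera calls.

TASK

Some of the four paint bottles in the slanted rack have loose caps: feel for them by giving each cap a gentle twist while the bottle stands in the rack, and leave a cap that gives turned by a good 15 degrees or more, so that the paint line across it is plainly out of line with the strokes on the shoulder. Lift each bottle whose cap gave by its square body, never by the cap, and stand it gently upright in the larger bay of the steel rework tray. Leave the tight ones seated in the rack and do not disturb anything else on the table.

Things in the scene. Friction and masses are not known exactly. Their poses are not given: they have to be found in the camera images.
- rack: fixed slanted wooden bottle rack, 372 mm wide (its y), 120 mm deep (x): a pale batten with a row of four square pockets between two plywood end panels 70 mm high. Origin on the table under its middle; z up, y along the row, +x is the low side, away from the robot. Pockets and bottles lean 27 degrees (0.47 rad) from vertical, caps towards +x. Pocket floor centres: x = -35, z = 34, y = -129, -43, 43, 129 mm.
- rack_row (a point): middle of the row of pocket floors of the rack (rack x = -35, y = 0, z = 34 mm). Pockets are 49 mm square and 42 mm deep, so a bottle in one has 1.5 mm of play on each side and can turn about 4 degrees; the batten's rim, 42 mm up the bottles, reaches 12 mm out from them on both long sides. Bottles stand 86 mm apart, 40 mm clear between them
- bottle_a: one of four like-looking square paint bottles, cream with a pink band, 46 x 46 mm, 0.2 to 0.35 kg, each leaning in some pocket of the rack. Origin: centre of its underside; z along the bottle to the cap; x, y square to its sides (y along the row at the start). Square body to z = 98 mm (42 to 98 free of the pocket), sloping shoulder to 105, cap 106 to 128 mm. A red stroke on the shoulder at +x and -x.
- cap_a: red ribbed screw cap of bottle_a, 34 mm across, 22 mm high, a cream paint line across it. Origin: centre of its underside, 106 mm up the bottle; z along its axis; at the start its x and line are parallel to the bottle's x, in line with the shoulder strokes. A loose cap gives either way under 0.1 N m, turns over 30 degrees before it stops and stays where left; a tight one does not turn; 0.5 N m is ample to tell.
- bottle_b: one of four like-looking square paint bottles, cream with a pink band, 46 x 46 mm, 0.2 to 0.35 kg, each leaning in some pocket of the rack. Origin: centre of its underside; z along the bottle to the cap; x, y square to its sides (y along the row at the start). Square body to z = 98 mm (42 to 98 free of the pocket), sloping shoulder to 105, cap 106 to 128 mm. A red stroke on the shoulder at +x and -x.
- cap_b: red ribbed screw cap of bottle_b, 34 mm across, 22 mm high, a cream paint line across it. Origin: centre of its underside, 106 mm up the bottle; z along its axis; at the start its x and line are parallel to the bottle's x, in line with the shoulder strokes. A loose cap gives either way under 0.1 N m, turns over 30 degrees before it stops and stays where left; a tight one does not turn; 0.5 N m is ample to tell.
- bottle_c: one of four like-looking square paint bottles, cream with a pink band, 46 x 46 mm, 0.2 to 0.35 kg, each leaning in some pocket of the rack. Origin: centre of its underside; z along the bottle to the cap; x, y square to its sides (y along the row at the start). Square body to z = 98 mm (42 to 98 free of the pocket), sloping shoulder to 105, cap 106 to 128 mm. A red stroke on the shoulder at +x and -x.
- cap_c: red ribbed screw cap of bottle_c, 34 mm across, 22 mm high, a cream paint line across it. Origin: centre of its underside, 106 mm up the bottle; z along its axis; at the start its x and line are parallel to the bottle's x, in line with the shoulder strokes. A loose cap gives either way under 0.1 N m, turns over 30 degrees before it stops and stays where left; a tight one does not turn; 0.5 N m is ample to tell.
- bottle_d: one of four like-looking square paint bottles, cream with a pink band, 46 x 46 mm, 0.2 to 0.35 kg, each leaning in some pocket of the rack. Origin: centre of its underside; z along the bottle to the cap; x, y square to its sides (y along the row at the start). Square body to z = 98 mm (42 to 98 free of the pocket), sloping shoulder to 105, cap 106 to 128 mm. A red stroke on the shoulder at +x and -x.
- cap_d: red ribbed screw cap of bottle_d, 34 mm across, 22 mm high, a cream paint line across it. Origin: centre of its underside, 106 mm up the bottle; z along its axis; at the start its x and line are parallel to the bottle's x, in line with the shoulder strokes. A loose cap gives either way under 0.1 N m, turns over 30 degrees before it stops and stays where left; a tight one does not turn; 0.5 N m is ample to tell.
- tray: fixed rework tray of bare sheet steel with a yellow tag on the far wall: 270 mm (its x) by 140 mm (y), walls 28 mm high and 4 mm thick, floor 4 mm thick. Origin on the table under its middle, z up. A low partition at x = -74 mm cuts off a small near bay holding three spare red caps; the bottles belong in the larger far bay.
- tray_bay (a point): middle of the floor of the tray's larger bay, which measures 202 mm (tray x) by 132 mm (y) inside and is free; z up from the floor
- jar_green: bystander: small green paint jar, 46 mm square, 68 mm high, beyond the tray; origin at its underside
- jar_black: bystander: small black paint jar, 46 mm square, 68 mm high, beyond the rack; origin at its underside
- brush: bystander: paint brush 190 mm long lying on the table beyond the rack, below the caps; origin at the middle of its underside, x along it
- paint_lid: bystander: steel paint-can lid, 96 mm across, 9 mm high, pink paint inside, beyond the rack; origin at its underside
- puppet_head: bystander: painted pink puppet head on a wooden foot, 75 mm square, about 130 mm high, far left on the table; origin at its underside
- squeeze_bottle: bystander: white squeeze bottle with a nozzle, 70 mm across, 182 mm high, far right on the table; origin at its underside
There are look-alikes about, which are no part of the job. Leave any purple or turquoise look-alike of the bottle_b alone.

How it is judged:
By the outcome, as a careful person would: the job done as asked, in the order asked, and still so for the second after the job is handed in, with the robot touching nothing.
It also fails if it takes over 72 s, if anything falls off the work surface, if the arm or the gripper's body presses on something with over 40 N, if the wrist force passes 120 N, or if a joint passes its speed limit or range.

## Working session

There is one attempt and no reset: what is moved stays moved. The work goes in short steps, Python scripts to look and compute and a tool call to move; the robot and the scene stay as the last step left them, time stands still between calls to the robot, and variables do not carry over. Pictures are saved under pics/ and viewed, at most 10 in all, crops included, and the job is handed in when it is done.

Besides the shell and the picture viewer there is one more tool, called after "Emit:" as name(argument=value, ...) on one line, values as JSON. move_arm: Moves the arm, as the interface text tells. Scaled input: -1 to 1 covers 0.15 m each way for a shift and pi/2 rad each way for a turn. Its arguments: {"type":"object","properties":{"moves":{"type":"array"},"claw":{"type":"number"}},"required":["moves"]}

```bash
ls; mkdir -p pics
python3 - <<'E'
from cell import monitor, viewer, order, env
import cv2,numpy as np
s=monitor.state();print({k:np.round(v,3).tolist() if not np.isscalar(v) else v for k,v in s.items()})
for n in("top","side"):
    im=viewer.read_camera(n); cv2.imwrite(f"pics/{n}0.png",im[:,:,::-1]); c=viewer.camera_info(n); print(n,np.round(c["K"],1).tolist(),c["dist_coeffs"],np.round(c["camera_from_world"],3).tolist())
E
```

```text
pics
{'t': 0.0, 'joints': [-1.406, 0.492, 1.559, 0.0, 1.092, -0.106], 'qvel': [0.001, -0.001, -0.0, 0.0, -0.002, -0.001], 'tau': [-0.0, -61.263, -25.817, 0.069, 0.048, -0.0], 'eef_pos': [167.161, -601.961, 214.06], 'tcp_rot': [-3.14, -0.0, 0.271], 'ft_force': [-0.008, -0.592, 0.244], 'moment': [0.019, 0.009, 0.021], 'grip_force': 0.0, 'opening': 0.9982228098551391}
top [[475.3, 0.0, 284.3], [0.0, 475.3, 205.1], [0.0, 0.0, 1.0]] [-0.12523063  0.          0.          0.          0.        ] [[0.013, -1.0, -0.004, 4.46], [-0.995, -0.012, -0.101, 499.948], [0.101, 0.006, -0.995, 1633.971], [0.0, 0.0, 0.0, 1.0]]
side [[436.1, 0.0, 278.4], [0.0, 436.1, 207.9], [0.0, 0.0, 1.0]] [-0.03842693  0.          0.          0.          0.        ] [[-0.978, -0.207, 0.015, 488.644], [-0.125, 0.529, -0.84, 139.486], [0.165, -0.823, -0.543, 1292.722], [0.0, 0.0, 0.0, 1.0]]
```

View pics/top0.png

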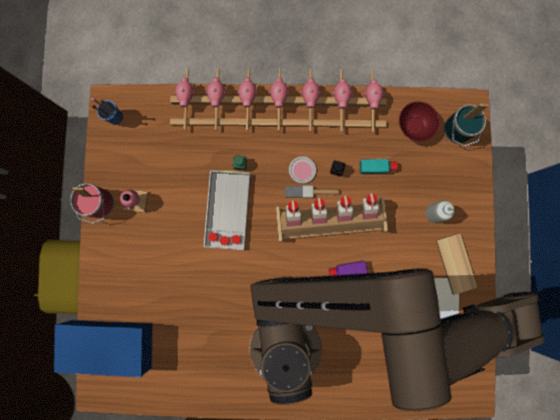

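View pics/side0.png

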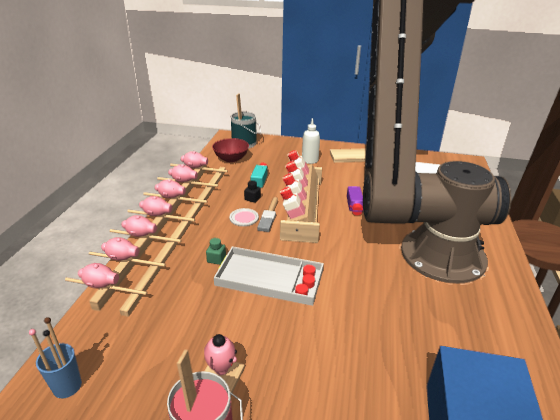

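Top view: candidates are four upright red-capped cream bottles in the rack at (293,207), (319,204), (345,202) and (371,200). The look-alikes are purple lying at (352,270) and turquoise lying at (377,166), and there are spare caps in the tray at (225,240). By the description I choose the four rack bottles, and the tray is at (228,210). Next I check this in a close crop and measure.

```bash
cat > h.py <<'E'
from cell import monitor, viewer, order, env
import cv2,numpy as np
def rays(n,uv,info=None):
    c=info or viewer.camera_info(n); T=np.array(c["camera_from_world"]);R=T[:3,:3]
    p=cv2.undistortPoints(np.array(uv,float).reshape(-1,1,2),np.array(c["K"]),np.array(c["dist_coeffs"])).reshape(-1,2)
    d=np.c_[p,np.ones(len(p))]@R; o=-R.T@T[:3,3]
    return o,d/np.linalg.norm(d,axis=1)[:,None]
def onplane(n,uv,z,info=None):
    o,d=rays(n,uv,info); return o+d*((z-o[2])/d[:,2])[:,None]
def tri(uv1,uv2,n1="top",n2="side"):
    o1,d1=rays(n1,uv1);o2,d2=rays(n2,uv2);out=[]
    for a,b in zip(d1,d2):
        A=np.c_[a,-b];t=np.linalg.lstsq(A,o2-o1,rcond=None)[0]
        out.append(np.r_[(o1+a*t[0]+o2+b*t[1])/2,np.linalg.norm(o1+a*t[0]-o2-b*t[1])])
    return np.array(out)
def proj(n,P,info=None):
    c=info or viewer.camera_info(n);T=np.array(c["camera_from_world"])
    return cv2.projectPoints(np.array(P,float).reshape(-1,1,3),cv2.Rodrigues(T[:3,:3])[0],T[:3,3],np.array(c["K"]),np.array(c["dist_coeffs"]))[0].reshape(-1,2)
def redblobs(im,amin=8):
    h=cv2.cvtColor(im,cv2.COLOR_RGB2HSV)
    m=(((h[...,0]<6)|(h[...,0]>174))&(h[...,1]>190)&(h[...,2]>110)).astype(np.uint8)
    n,l,s,c=cv2.connectedComponentsWithStats(m)
    return [(np.round(c[i],1).tolist(),int(s[i,4]),s[i,:4].tolist()) for i in range(1,n) if s[i,4]>=amin]
E
python3 - <<'E'
from h import *
t=cv2.imread("pics/top0.png");s=cv2.imread("pics/side0.png")
for n,i in(("top",t),("side",s)): print(n,redblobs(i[:,:,::-1]))
a=cv2.resize(t[150:260,200:400],(800,440),interpolation=cv2.INTER_CUBIC); cv2.imwrite("pics/c1.png",a)
b=cv2.resize(s[140:310,200:340],(494,600),interpolation=cv2.INTER_CUBIC); cv2.imwrite("pics/c2.png",b)
E
```

```text
top [([393.8, 165.5], 50, [391, 162, 7, 8]), ([368.5, 199.1], 22, [367, 195, 4, 9]), ([374.9, 197.5], 17, [374, 194, 3, 9]), ([342.2, 201.4], 22, [341, 197, 4, 9]), ([348.7, 200.1], 17, [347, 197, 4, 8]), ([315.9, 203.6], 23, [314, 199, 4, 10]), ([322.3, 202.4], 18, [321, 199, 4, 8]), ([289.7, 206.3], 21, [288, 202, 4, 10]), ([296.0, 205.2], 20, [295, 202, 3, 7]), ([212.6, 236.5], 48, [209, 233, 8, 8]), ([224.3, 240.2], 50, [220, 237, 9, 7]), ([235.7, 239.0], 46, [232, 236, 8, 7]), ([332.3, 271.5], 39, [329, 268, 7, 8])]
side [([292.8, 156.2], 45, [289, 153, 9, 7]), ([291.1, 167.6], 52, [286, 164, 11, 8]), ([288.7, 180.2], 57, [284, 176, 10, 9]), ([286.3, 194.1], 63, [281, 190, 11, 9]), ([357.0, 207.3], 41, [353, 205, 10, 5]), ([356.3, 213.2], 15, [353, 212, 8, 3]), ([308.1, 273.0], 41, [303, 270, 11, 6]), ([308.0, 283.7], 54, [303, 279, 11, 9]), ([301.6, 292.2], 26, [296, 290, 11, 5])]
```

View pics/c1.png

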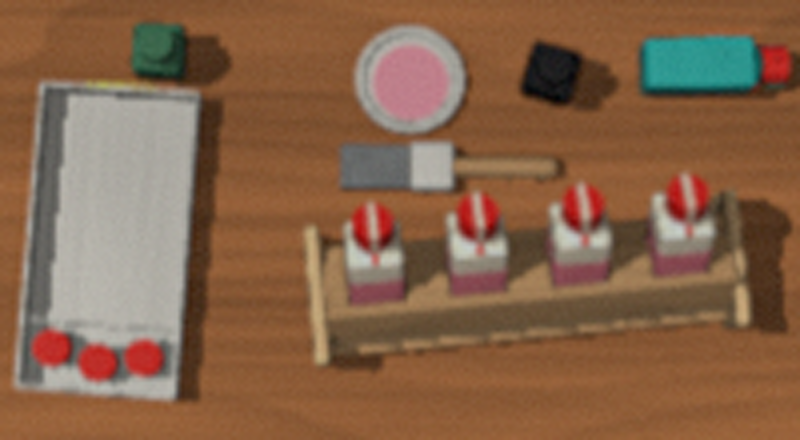

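View pics/c2.png

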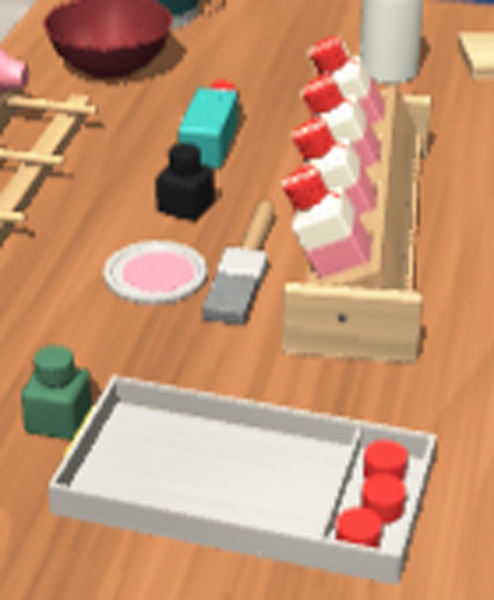

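The crops show four red caps, each with its cream line aligned to the shoulder stroke. The tray's larger bay is empty, with the small bay and spare caps at the near end.

Run:
```python
from h import *
t=cv2.imread("pics/top0.png")[:,:,::-1];s=cv2.imread("pics/side0.png")[:,:,::-1]
top=[(292.9,205.8),(319.1,203.1),(345.4,200.8),(371.7,198.4)]; side=[(286.3,194.1),(288.7,180.2),(291.1,167.6),(292.8,156.2)]
P=tri(top,side);print(np.round(P,1))
d=P[3,:2]-P[0,:2];print("row yaw",np.arctan2(-d[0],-d[1]), np.linalg.norm(d)/3)
c=np.array([(42,85),(200,95),(178,399),(15,386)])/4+[200,150]
T=onplane("top",c,28);print("tray",np.round(T,1),T.mean(0)); 
ax=(T[0]+T[1]-T[2]-T[3])/2;print(np.linalg.norm(ax),np.linalg.norm(T[0]-T[1]),np.arctan2(ax[1],ax[0]))
r=np.array([(310,228),(320,362),(735,195),(743,325)])/4+[200,150]
print("rack",np.round(onplane("top",r,70),1))
```

```text
[[ 484.1  -18.4  132.7    6.1]
 [ 493.5 -103.9  132.9    7. ]
 [ 501.9 -190.   133.2    7.4]
 [ 511.4 -276.6  133.     6.5]]
row yaw -0.10540255659663696 86.54893716052284
tray [[616.5 272.4  28. ]
 [609.  132.6  28. ]
 [342.7 146.4  28. ]
 [351.8 288.6  28. ]] [480.01443705 210.00827299  28.        ]
265.91053336538926 140.0144822391506 -0.05643002246672709
rack [[ 488.7   33.4   70. ]
 [ 375.3   23.4   70. ]
 [ 521.4 -329.1   70. ]
 [ 410.4 -335.1   70. ]]
```

Run:
```python
from h import *
print(tri([(277.5,207),(280,240.5)],[(280.8,222.2),(319,224.2)]).round(1))
print(onplane("side",[(280.8,239.7),(318.5,242)],0).round(1), onplane("side",[(280.8,222.2),(319,224.2)],70).round(1))
print(onplane("top",[(292.9,205.8),(371.7,198.4)],143).round(1),onplane("side",[(286.3,194.1),(292.8,156.2)],138).round(1))
for n in("top","side"):
    o,_=rays(n,[(0,0)]);print(n,o.round(0))
```

```text
[[487.7  33.4  63.7   3.3]
 [373.7  23.3  67.6   3.3]]
[[484.3  35.9   0. ]
 [369.3  21.2   0. ]] [[484.3  42.3  70. ]
 [371.7  26.7  70. ]]
[[ 486.1  -17.9  143. ]
 [ 513.5 -274.5  143. ]] [[ 479.5   -9.6  138. ]
 [ 506.5 -266.2  138. ]]
top [3.320e+02 1.000e+00 1.676e+03]
side [ 282. 1091.  812.]
```

```bash
cat >> h.py <<'E'
from scipy.spatial.transform import Rotation as Ro
def tool():
    s=monitor.state(); R=Ro.from_euler("xyz",s["tcp_rot"]).as_matrix(); return np.array(s["eef_pos"]),R,s
def go(target,yaw=None):
    "normalised tool-axis shift to world TCP target, and the turn, both from the measured pose"
    p,R,s=tool(); d=R.T@(np.array(target)-p)/150; y=s["tcp_rot"][2]
    print("go",d.round(3), "turn", None if yaw is None else round((y-yaw)/(np.pi/2),4), "yaw",round(y,4),"p",p.round(1))
E
python3 - <<'E'
from h import *
p,R,s=tool(); C=np.linalg.inv(viewer.camera_info("wrist")["camera_from_world"])
print("cam in tool pos",(R.T@(C[:3,3]-p)).round(1),"axes\n",(R.T@C[:3,:3]).round(3)); print(viewer.camera_info("wrist")["K"])
go([440,-150,330],0.105)
c,sn=np.cos(.105),np.sin(.105);A=np.array([[c,-sn,0],[sn,c,0],[0,0,1]]);o=np.array([448.5,-153,0])
for y in(129,-129):
  M=[[-35+117*.453,y,138],[-35+128*.453,y,148],[-35+42*.453-23*.891,y,34+42*.891+23*.453],[-60,y,70],[60,y,70]]
  for n in("top","side"):print(n,proj(n,np.array(M)@A.T+o).round(1).tolist())
E
```

```text
cam in tool pos [  68.     0.9 -170.8] axes
 [[ 0.    -0.971 -0.239]
 [ 1.     0.    -0.001]
 [ 0.001 -0.239  0.971]]
[[315.5586304    0.         276.74110606]
 [  0.         315.5586304  205.64566219]
 [  0.           0.           1.        ]]
go [ 2.559 -2.418 -0.77 ] turn 0.1056 yaw 0.2708 p [ 167.2 -602.   214.1]
top [[294.3, 216.2], [294.2, 214.4], [295.5, 233.6], [296.1, 240.7], [292.8, 205.4]]
side [[295.8, 192.9], [294.3, 190.0], [312.8, 209.8], [320.3, 213.6], [281.5, 210.9]]
top [[373.0, 208.8], [373.4, 207.0], [371.7, 226.4], [371.9, 233.5], [368.0, 198.5]]
side [[300.9, 155.4], [299.6, 152.7], [315.5, 170.5], [321.9, 173.9], [288.4, 171.8]]
```

Emit:
move_arm(moves=[0, 0, -0.4, 0, 0.27, -0.26, -0.1, 0, 0.28, -0.28, -0.1, 0, 0.28, -0.28, -0.1, 0, 0.28, -0.28, -0.1, 0, 0.28, -0.28, 0, 0, 0.28, -0.28, 0, 0, 0.28, -0.28, 0, 0, 0.28, -0.28, 0, 0, 0.28, -0.2, 0, 0.106], claw=60)

```text
t: 1.35
eef_pos: [432.7, -150.6, 334.8]
tcp_rot: [3.141, -0.0, 0.106]
ft_force: [0.8, -0.6, 0.7]
opening: 0.631
grip_force: 0.0
```

Run:
```python
from h import *
info=viewer.camera_info("wrist"); im=viewer.read_camera("wrist"); cv2.imwrite("pics/w1.png",im[:,:,::-1]); np.save("w1.npy",np.array(info["camera_from_world"]))
print(monitor.state()["t"],monitor.state()["joints"]); go([460,-150,330],0.105)
print(viewer.camera_info("wrist")["dist_coeffs"],[b for b in redblobs(im,30)])
```

```text
1.4 [-0.47175717  0.13449961  1.7602595   0.00182998  1.24633164  1.00877445]
go [0.163 0.031 0.031] turn -0.0098 yaw 0.0897 p [ 435.2 -147.5  334.6]
[-0.06237852  0.          0.          0.          0.        ] [([448.8, 44.4], 364, [440, 33, 19, 24]), ([154.3, 128.1], 236, [148, 115, 13, 31]), ([170.1, 127.5], 259, [164, 114, 14, 29]), ([231.2, 128.5], 270, [225, 114, 12, 33]), ([247.5, 126.6], 242, [243, 114, 12, 27]), ([308.8, 130.7], 349, [302, 115, 13, 33]), ([325.1, 127.7], 257, [320, 114, 13, 30]), ([384.6, 132.0], 385, [376, 115, 17, 33]), ([401.9, 127.8], 228, [396, 115, 13, 28]), ([19.6, 178.7], 214, [11, 167, 18, 20]), ([43.5, 188.3], 220, [33, 178, 20, 19]), ([67.4, 189.2], 187, [57, 180, 20, 16])]
```

View pics/w1.png

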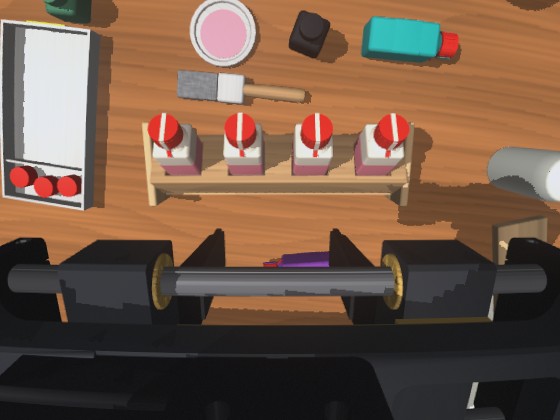

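Wrist view: the four caps are at (163,129), (240,130), (317,130) and (392,130), with lines in line with the shoulder strokes. The rack panels are at (150,165) and (408,165).

Run:
```python
from h import *
info=viewer.camera_info("wrist"); info["camera_from_world"]=np.load("w1.npy")
P=onplane("wrist",[(163.5,129),(240,129.5),(317.5,130),(392.5,130)],148,info);print(P.round(1))
q=P[3]-P[0];print(np.arctan2(q[0],-q[1]),np.linalg.norm(q)/3)
# rack panels top corners / batten near edge, stroke, body
print(onplane("wrist",[(146,124),(153,204),(412,124),(405,203)],70,info).round(1))
a=onplane("top",[(292.9,205.8),(371.7,198.4)],146);print(a.round(1))
print(onplane("wrist",[(8,22),(99,33),(1,202),(83,209)],28,info).round(1))
```

```text
[[ 487.1  -18.4  148. ]
 [ 495.  -103.6  148. ]
 [ 503.5 -188.9  148. ]
 [ 513.  -272.3  148. ]]
0.10154598508727367 85.05078584772632
[[ 488.6   33.2   70. ]
 [ 377.6   21.6   70. ]
 [ 526.7 -325.6   70. ]
 [ 417.2 -337.5   70. ]]
[[ 485.8  -17.9  146. ]
 [ 513.1 -273.9  146. ]]
[[617.4 264.2  28. ]
 [609.1 122.7  28. ]
 [342.  294.6  28. ]
 [345.4 152.   28. ]]
```

Run:
```python
from h import *
info=viewer.camera_info("wrist"); info["camera_from_world"]=np.load("w1.npy")
Y=Ro.from_euler("z",.103).as_matrix()
for th in(.47,.6):
  R=Y@Ro.from_euler("y",th).as_matrix()
  o=np.array([486.5,-18,148])-R@[0,0,128]
  M=np.array([[23,23,42],[-23,23,42],[23,23,98],[-23,23,98],[0,0,117],[0,0,128],[-23,-23,42],[-23,-23,98]])@R.T+o
  print(th,o.round(1)); print("side",proj("side",M).round(1).tolist());print("wr",proj("wrist",M,info).round(1).tolist()); print("top",proj("top",M).round(1).tolist())
im=cv2.imread("pics/w1.png");s=cv2.imread("pics/side0.png")
a=cv2.resize(im[100:215,135:285],(600,460),interpolation=cv2.INTER_CUBIC);b=cv2.resize(s[180:245,270:330],(200,217),interpolation=cv2.INTER_CUBIC)
o=np.zeros((460,800,3),np.uint8);o[:,:600]=a;o[:217,600:]=b;cv2.imwrite("pics/c3.png",o)
```

```text
0.47 [428.8 -24.   33.9]
side [[289.3, 218.3], [303.0, 213.6], [281.3, 203.9], [295.2, 199.0], [286.2, 192.5], [284.6, 189.5], [303.8, 205.4], [296.3, 191.1]]
wr [[169.6, 142.8], [166.7, 174.1], [154.8, 123.8], [151.0, 158.9], [166.4, 133.9], [163.1, 129.5], [200.2, 174.0], [189.2, 158.7]]
top [[286.4, 214.1], [287.5, 225.7], [285.7, 205.2], [286.8, 217.0], [293.1, 207.3], [293.0, 205.5], [301.1, 224.4], [300.9, 215.8]]
0.6 [414.6 -25.4  42.4]
side [[292.9, 217.7], [305.8, 211.5], [282.9, 204.2], [295.9, 197.7], [286.6, 192.3], [284.6, 189.5], [306.5, 203.4], [297.0, 189.9]]
wr [[169.4, 151.0], [165.1, 180.9], [155.3, 127.8], [149.6, 160.8], [166.2, 135.0], [163.1, 129.5], [199.1, 180.9], [188.2, 160.7]]
top [[286.7, 217.2], [287.7, 227.9], [285.8, 206.7], [286.9, 217.5], [293.1, 207.7], [293.0, 205.5], [301.4, 226.7], [301.0, 216.2]]
```

View pics/c3.png

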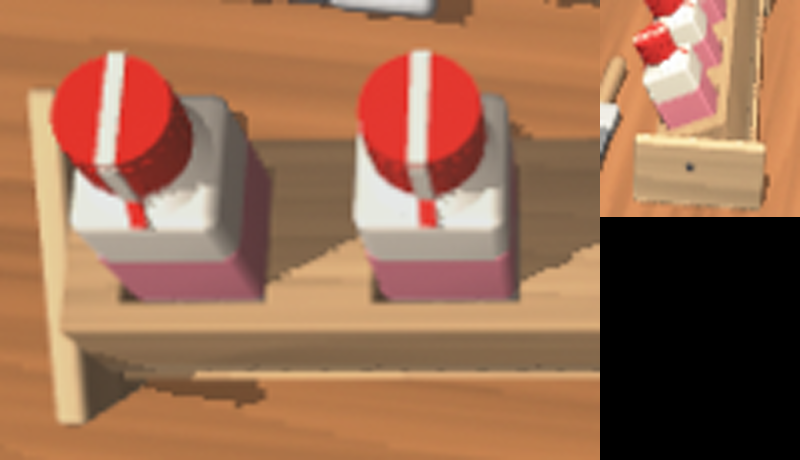

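Lean 0.47 and the cap positions match the model in both views. Now I work out the reach to cap 0.

```bash
cat >> h.py <<'E'
YAW=.103; CAP=np.array([[481.4,-18.2,138.2],[490.3,-103.7,138.2],[499.1,-189.3,138.2],[508,-274.8,138.2]])
AX=Ro.from_euler("z",YAW).as_matrix()@np.array([np.sin(.47),0,np.cos(.47)])
E
python3 -c "
from h import *
go([481.4,-18.2,180],YAW)"
```

```text
go [ 0.382 -0.83   1.032] turn -0.0085 yaw 0.0897 p [ 435.2 -147.5  334.6]
```

Emit:
move_arm(moves=[0.1, -0.21, 0.25, 0, 0.1, -0.21, 0.26, 0, 0.1, -0.21, 0.26, 0, 0.08, -0.2, 0.26, 0, 0, 0, 0, 0, 0, 0, 0, 0], claw=55)

```text
t: 2.15
eef_pos: [475.7, -23.1, 180.6]
tcp_rot: [3.141, -0.0, 0.108]
ft_force: [0.8, 0.2, 0.5]
opening: 0.578
grip_force: 0.0
```

```bash
python3 -c "
from h import *
go([481.4,-18.2,134],YAW); print(tool()[2]['opening'],tool()[2]['moment'])"
```

```text
go [ 0.041 -0.029  0.311] turn 0.0034 yaw 0.1083 p [475.7 -23.1 180.6]
0.5775343225827317 [ 0.00597889 -0.02843661 -0.01595148]
```

Emit:
move_arm(moves=[0.041, -0.029, 0, 0.003, 0, 0, 0.16, 0, 0, 0, 0.15, 0, 0, 0, 0, 0])

```text
t: 2.65
eef_pos: [481.1, -18.2, 133.4]
tcp_rot: [-3.141, 0.001, 0.102]
ft_force: [0.6, -0.0, 0.1]
opening: 0.578
grip_force: 0.0
```

Emit:
move_arm(moves=[0, 0, 0, 0, 0, 0, 0, 0, 0, 0, 0, 0, 0, 0, 0, 0], claw=20)

```text
t: 3.15
eef_pos: [481.6, -17.8, 134.2]
tcp_rot: [3.141, -0.002, 0.103]
ft_force: [0.8, -0.2, 6.7]
opening: 0.348
grip_force: 30.0
```

```bash
python3 -c "
from h import *
go([481.4,-18.2,134],YAW); s=tool()[2];print(s['opening']*95.1,s['moment'],s['ft_force'],s['grip_force'])"
```

```text
go [-0.002  0.002  0.002] turn 0.0001 yaw 0.1032 p [481.6 -17.8 134.2]
33.11633131183636 [0.11101082 0.03037205 0.05653433] [ 0.75646288 -0.19624398  6.65040012] 30.007832944393158
```

Emit:
move_arm(moves=[0, 0, 0, 0.05, 0, 0, 0, 0.04, 0, 0, 0, 0])

```text
t: 3.52
eef_pos: [482.0, -18.1, 134.3]
tcp_rot: [3.141, -0.002, -0.038]
ft_force: [2.6, -1.3, 5.6]
opening: 0.353
grip_force: 30.2
```

```bash
python3 -c "
from h import *
s=tool()[2];print(s['opening']*95.1,s['moment'],s['ft_force'],s['grip_force'],s['tcp_rot'],s['eef_pos'])"
```

```text
33.52997385481184 [-0.44231304 -0.20508037  0.09329283] [ 2.56480751 -1.32812941  5.60937086] 30.160768926143646 [ 3.14072565e+00 -2.32760077e-03 -3.84919479e-02] [481.9505225  -18.06852877 134.30709887]
```

Emit:
move_arm(moves=[0, 0, 0, 0.06, 0, 0, 0, 0.06, 0, 0, 0, 0.06, 0, 0, 0, 0.05, 0, 0, 0, 0])

```text
t: 4.15
eef_pos: [482.6, -18.2, 134.8]
tcp_rot: [-3.141, -0.004, -0.4]
ft_force: [2.1, -1.0, 11.4]
opening: 0.362
grip_force: 30.7
```

```bash
python3 -c "
from h import *
s=tool()[2];print(s['opening']*95.1,s['moment'],s['ft_force'],s['grip_force'],s['tcp_rot'],s['eef_pos'])"
```

```text
34.46801837445119 [-0.47959217 -0.26324866  0.20584681] [ 2.12606318 -0.95020937 11.36082509] 30.70448935031891 [-3.14124644 -0.00420393 -0.39975457] [482.60601656 -18.21800322 134.84078944]
```

Emit:
move_arm(moves=[0, 0, 0, 0, 0, 0, 0, 0, 0, 0, -0.15, 0, 0, 0, -0.18, -0.107, 0, 0.2, 0, -0.107, 0, 0.2, 0, -0.106, 0, 0.173, 0, 0, 0, 0, 0, 0, 0, 0, 0, 0], claw=55)

```text
t: 5.28
eef_pos: [474.7, -102.2, 182.9]
tcp_rot: [-3.141, 0.001, 0.103]
ft_force: [0.3, 0.8, -0.6]
opening: 0.577
grip_force: 0.0
```

```bash
python3 -c "
from h import *
info=viewer.camera_info('wrist');im=viewer.read_camera('wrist');cv2.imwrite('pics/w2.png',im[:,:,::-1]);np.save('w2.npy',info['camera_from_world'])
go([490.3,-103.7,134],YAW); print(redblobs(im,30))"
```

```text
go [0.102 0.022 0.326] turn 0.0003 yaw 0.1035 p [ 474.8 -102.   183. ]
[([556.0, 61.4], 217, [549, 41, 11, 35]), ([265.8, 194.8], 605, [256, 174, 20, 48]), ([293.7, 190.7], 498, [285, 174, 21, 31]), ([392.6, 196.5], 816, [375, 174, 31, 47]), ([420.5, 196.9], 684, [410, 174, 23, 47]), ([514.4, 196.8], 707, [492, 175, 36, 48]), ([538.5, 197.0], 570, [527, 175, 22, 45]), ([139.2, 199.6], 671, [128, 177, 23, 48]), ([164.7, 202.1], 787, [153, 178, 25, 53]), ([497.9, 189.0], 60, [488, 184, 16, 10]), ([504.8, 231.7], 38, [501, 227, 8, 9]), ([162.9, 236.0], 42, [160, 233, 7, 7])]
```

```bash
python3 -c "
from h import *
im=cv2.imread('pics/w2.png');cv2.imwrite('pics/c4.png',cv2.resize(im[150:280,100:460],(800,289),interpolation=cv2.INTER_CUBIC))"
```

```text
(no output)
```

View pics/c4.png

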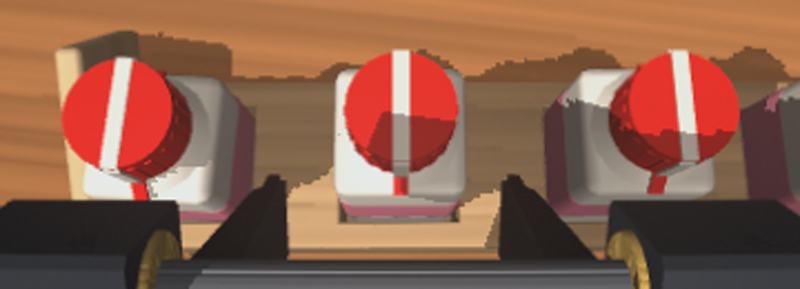

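Close crop: cap 0's line at (117,110) is still in line with its stroke, so it didn't turn (the pads slipped). Cap 1 is next; the gripper is 15 mm short in x, so I correct that.

Emit:
move_arm(moves=[0.102, 0.022, 0, 0, 0, 0, 0.16, 0, 0, 0, 0.16, 0, 0, 0, 0, 0])

```text
t: 5.82
eef_pos: [490.7, -103.8, 134.0]
tcp_rot: [-3.14, 0.002, 0.104]
ft_force: [-0.9, -0.3, 1.1]
opening: 0.575
grip_force: 0.0
```

Emit:
move_arm(moves=[0, 0, 0, 0, 0, 0, 0, 0, 0, 0, 0, 0, 0, 0, 0, 0], claw=20)

```text
t: 6.32
eef_pos: [491.0, -104.5, 135.8]
tcp_rot: [3.141, -0.001, 0.103]
ft_force: [1.3, 0.9, 5.4]
opening: 0.348
grip_force: 30.0
```

```bash
cat >> h.py <<'E'
def rep():
    s=tool()[2];print("t",round(s['t'],2),"op",round(s['opening']*95.1,1),"M",s['moment'].round(3),"F",s['ft_force'].round(1),"yaw",round(s['tcp_rot'][2],3),"p",s['eef_pos'].round(1),"j6",round(s['joints'][5],3),"tau6",round(s['tau'][5],3))
E
python3 -c "
from h import *
rep()"
```

```text
t 6.33 op 33.1 M [ 0.353 -0.218  0.04 ] F [1.3 0.9 5.4] yaw 0.103 p [ 491.  -104.5  135.8] j6 1.126 tau6 0.016
```

Emit:
move_arm(moves=[0, 0, 0, 0.05, 0, 0, 0, 0.04, 0, 0, 0, 0])

```text
t: 6.7
eef_pos: [491.0, -104.8, 135.8]
tcp_rot: [3.14, -0.001, -0.038]
ft_force: [0.5, -0.4, 5.8]
opening: 0.352
grip_force: 30.1
```

```bash
python3 -c "
from h import *
rep()"
```

```text
t 6.7 op 33.5 M [-0.259 -0.024  0.432] F [ 0.5 -0.4  5.8] yaw -0.038 p [ 491.  -104.8  135.8] j6 1.268 tau6 0.912
```

Emit:
move_arm(moves=[0, 0, 0, 0.05, 0, 0, 0, 0])

```text
t: 6.95
eef_pos: [491.8, -105.1, 136.2]
tcp_rot: [3.14, -0.004, -0.117]
ft_force: [3.5, -1.7, 7.7]
opening: 0.354
grip_force: 30.2
```

```bash
python3 -c "
from h import *
rep()"
```

```text
t 6.95 op 33.6 M [-0.376 -0.404  0.062] F [ 3.5 -1.7  7.7] yaw -0.117 p [ 491.8 -105.1  136.2] j6 1.347 tau6 0.546
```

Emit:
move_arm(moves=[0, 0, 0, 0.06, 0, 0, 0, 0.06, 0, 0, 0, 0.06, 0, 0, 0, 0])

```text
t: 7.45
eef_pos: [492.3, -105.2, 136.5]
tcp_rot: [3.142, -0.005, -0.401]
ft_force: [4.0, -0.8, 10.2]
opening: 0.362
grip_force: 30.7
```

```bash
python3 -c "
from h import *
rep()
info=viewer.camera_info('wrist');im=viewer.read_camera('wrist')[:,:,::-1];cv2.imwrite('pics/w3.png',im);np.save('w3.npy',info['camera_from_world'])
cv2.imwrite('pics/c5.png',cv2.resize(im[150:330,60:500],(800,327),interpolation=cv2.INTER_CUBIC))"
```

```text
t 7.45 op 34.4 M [-0.274 -0.544  0.058] F [ 4.  -0.8 10.2] yaw -0.401 p [ 492.3 -105.2  136.5] j6 1.63 tau6 0.606
```

View pics/c5.png

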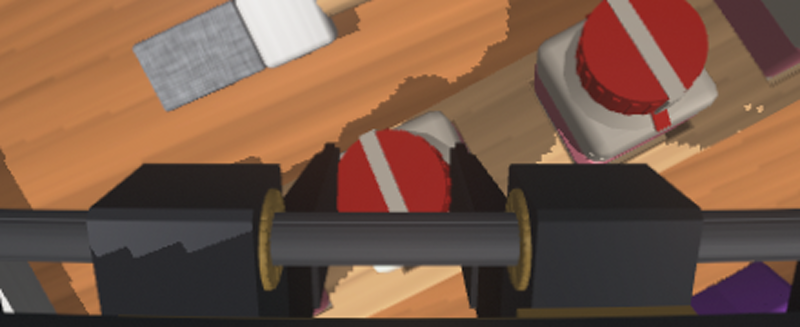

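Cap 1's line stays parallel to cap 2's line while the gripper is turned 29°, so it slipped, having first resisted with 0.43 N m: tight. I'll measure the line angle by code from here.

```bash
cat >> h.py <<'E'
def capang(i,im,info):
    "angle (deg) of the cream line in the cap's own top plane, and share of light points"
    R=Ro.from_euler("z",YAW).as_matrix()@Ro.from_euler("y",.47).as_matrix(); c=CAP[i]+11*AX
    g=np.array([(x,y) for x in np.arange(-13,13.1,.5) for y in np.arange(-13,13.1,.5) if x*x+y*y<170])
    uv=proj("wrist",np.c_[g,np.zeros(len(g))]@R.T+c,info).round().astype(int)
    ok=(uv[:,0]>=0)&(uv[:,0]<560)&(uv[:,1]>=0)&(uv[:,1]<420); g=g[ok];uv=uv[ok]
    if len(g)<200:return None
    px=im[uv[:,1],uv[:,0]].astype(float); w=(px[:,1]>.65*px[:,0])&(px[:,0]>90)
    red=(px[:,1]<.45*px[:,0])&(px[:,0]>60)
    q=g[w]
    if len(q)<20:return None
    q=q-q.mean(0); v=np.linalg.svd(q,full_matrices=False)[2][0]
    return round((np.degrees(np.arctan2(v[1],v[0]))+90)%180-90,1),round(w.mean(),2),round(red.mean(),2)
def look(name):
    info=viewer.camera_info('wrist');im=viewer.read_camera('wrist');cv2.imwrite(f'pics/{name}.png',im[:,:,::-1]);np.save(name+'.npy',info['camera_from_world'])
    print([capang(i,im,info) for i in range(4)])
E
python3 -c "
from h import *
for n in('w1','w2','w3'):
    info=viewer.camera_info('wrist');info['camera_from_world']=np.load(n+'.npy');print([capang(i,cv2.imread(f'pics/{n}.png')[:,:,::-1],info) for i in range(4)])"
```

```text
[(np.float64(-0.3), np.float64(0.27), np.float64(0.7)), (np.float64(1.7), np.float64(0.27), np.float64(0.7)), (np.float64(0.2), np.float64(0.24), np.float64(0.72)), (np.float64(0.4), np.float64(0.26), np.float64(0.69))]
[(np.float64(-2.9), np.float64(0.26), np.float64(0.71)), (np.float64(-0.7), np.float64(0.22), np.float64(0.71)), (np.float64(0.2), np.float64(0.26), np.float64(0.72)), (np.float64(0.5), np.float64(0.26), np.float64(0.71))]
[None, (np.float64(-1.7), np.float64(0.2), np.float64(0.59)), (np.float64(0.2), np.float64(0.25), np.float64(0.72)), (np.float64(-15.4), np.float64(0.19), np.float64(0.79))]
```

Emit:
move_arm(moves=[0, 0, 0, 0, 0, 0, 0, 0, 0, 0, -0.17, 0, 0, 0, -0.16, 0, 0, 0, 0, -0.11, 0, 0, 0, -0.11, 0, 0, 0, -0.1, 0, 0.28, 0, 0, 0, 0.29, 0, 0, 0, 0, 0, 0], claw=55)

```text
t: 8.75
eef_pos: [499.3, -191.6, 184.1]
tcp_rot: [3.142, 0.001, 0.101]
ft_force: [-0.0, -0.7, -0.0]
opening: 0.579
grip_force: 0.0
```

```bash
python3 -c "
from h import *
rep();look('w4');go([499.1,-189.3,134],YAW)"
```

```text
t 8.75 op 55.0 M [ 0.072  0.006 -0.016] F [-0.  -0.7 -0. ] yaw 0.101 p [ 499.3 -191.6  184.1] j6 0.981 tau6 -0.47
[(np.float64(-3.7), np.float64(0.24), np.float64(0.7)), (np.float64(-2.9), np.float64(0.24), np.float64(0.71)), (np.float64(0.0), np.float64(0.24), np.float64(0.71)), (np.float64(0.8), np.float64(0.24), np.float64(0.72))]
go [ 0.002 -0.006  0.334] turn -0.0011 yaw 0.1013 p [ 499.  -190.2  184.1]
```

Caps 0 and 1 turned only about 3°, which is the bottle's play, so both are tight so far. Now cap 2.

Emit:
move_arm(moves=[0.002, -0.006, 0, 0, 0, 0, 0.16, 0, 0, 0, 0.17, 0, 0, 0, 0, 0])

```text
t: 9.3
eef_pos: [498.9, -187.2, 134.0]
tcp_rot: [-3.14, 0.003, 0.104]
ft_force: [-0.4, 0.3, 0.5]
opening: 0.577
grip_force: 0.0
```

Emit:
move_arm(moves=[0, 0, 0, 0, 0, 0, 0, 0, 0, 0, 0, 0, 0, 0, 0, 0], claw=20)

```text
t: 9.8
eef_pos: [500.0, -188.6, 135.8]
tcp_rot: [3.141, -0.001, 0.103]
ft_force: [0.3, 2.2, 6.6]
opening: 0.349
grip_force: 30.0
```

Emit:
move_arm(moves=[0, 0, 0, 0.05, 0, 0, 0, 0.04, 0, 0, 0, 0])

```text
t: 10.18
eef_pos: [500.7, -189.5, 136.3]
tcp_rot: [3.139, -0.003, -0.038]
ft_force: [1.8, -2.0, 8.9]
opening: 0.351
grip_force: 30.3
```

```bash
python3 -c "
from h import *
rep();look('w5')"
```

```text
t 10.18 op 33.4 M [-0.776 -0.237  0.175] F [ 1.8 -2.   8.9] yaw -0.038 p [ 500.7 -189.5  136.3] j6 1.125 tau6 0.584
[None, (np.float64(-19.1), np.float64(0.07), np.float64(0.09)), (np.float64(-9.1), np.float64(0.22), np.float64(0.63)), (np.float64(0.1), np.float64(0.25), np.float64(0.69))]
```

Emit:
move_arm(moves=[0, 0, 0, 0.05, 0, 0, 0, 0.05, 0, 0, 0, 0])

```text
t: 10.6
eef_pos: [500.6, -188.9, 136.2]
tcp_rot: [3.141, -0.003, -0.196]
ft_force: [1.8, 2.1, 8.4]
opening: 0.356
grip_force: 30.0
```

```bash
python3 -c "
from h import *
rep();look('w6')"
```

```text
t 10.6 op 33.8 M [ 0.167 -0.352 -0.013] F [1.8 2.1 8.4] yaw -0.196 p [ 500.6 -188.9  136.2] j6 1.283 tau6 0.514
[None, None, (np.float64(-14.4), np.float64(0.23), np.float64(0.63)), (np.float64(0.3), np.float64(0.25), np.float64(0.72))]
```

Cap 2 gives (line at -14° for a tool turn of 17°). I turn it further, release it, and go on to cap 3.

Emit:
move_arm(moves=[0, 0, 0, 0.05, 0, 0, 0, 0.05, 0, 0, 0, 0.03, 0, 0, 0, 0])

```text
t: 11.15
eef_pos: [501.4, -189.8, 137.2]
tcp_rot: [3.14, -0.006, -0.4]
ft_force: [2.5, -0.6, 15.2]
opening: 0.361
grip_force: 31.2
```

```bash
python3 -c "
from h import *
rep();look('w7')"
```

```text
t 11.15 op 34.4 M [-0.614 -0.371  0.123] F [ 2.5 -0.6 15.2] yaw -0.4 p [ 501.4 -189.8  137.2] j6 1.486 tau6 0.483
[None, None, (np.float64(-23.5), np.float64(0.19), np.float64(0.61)), (np.float64(0.1), np.float64(0.25), np.float64(0.72))]
```

Emit:
move_arm(moves=[0, 0, 0, 0, 0, 0, 0, 0, 0, 0, -0.17, 0, 0, 0, -0.15, 0, 0, 0, 0, -0.11, 0, 0, 0, -0.11, 0, 0, 0, -0.1, 0, 0.28, 0, 0, 0, 0.29, 0, 0, 0, 0, 0, 0], claw=55)

```text
t: 12.45
eef_pos: [508.2, -275.7, 182.5]
tcp_rot: [-3.141, 0.001, 0.101]
ft_force: [0.3, 0.2, -0.0]
opening: 0.58
grip_force: 0.0
```

```bash
python3 -c "
from h import *
rep();look('w8');go([508,-274.8,134],YAW)"
```

```text
t 12.45 op 55.2 M [0.005 0.025 0.019] F [ 0.3  0.2 -0. ] yaw 0.101 p [ 508.2 -275.7  182.5] j6 0.859 tau6 -0.407
[None, (np.float64(-3.1), np.float64(0.23), np.float64(0.68)), (np.float64(-23.2), np.float64(0.25), np.float64(0.69)), (np.float64(0.1), np.float64(0.24), np.float64(0.71))]
go [0.    0.004 0.323] turn -0.0011 yaw 0.1013 p [ 507.9 -274.2  182.4]
```

Emit:
move_arm(moves=[0, 0, 0.16, 0, 0, 0, 0.16, 0, 0, 0, 0, 0])

```text
t: 12.88
eef_pos: [507.6, -272.1, 133.9]
tcp_rot: [-3.139, 0.003, 0.104]
ft_force: [-0.2, -0.2, -0.3]
opening: 0.582
grip_force: 0.0
```

Emit:
move_arm(moves=[0, 0, 0, 0, 0, 0, 0, 0, 0, 0, 0, 0, 0, 0, 0, 0], claw=20)

```text
t: 13.38
eef_pos: [508.7, -273.8, 135.9]
tcp_rot: [3.141, -0.001, 0.103]
ft_force: [0.2, 0.0, 5.7]
opening: 0.347
grip_force: 30.0
```

Emit:
move_arm(moves=[0, 0, 0, 0.05, 0, 0, 0, 0.04, 0, 0, 0, 0])

```text
t: 13.75
eef_pos: [509.4, -274.7, 136.4]
tcp_rot: [3.139, -0.003, -0.039]
ft_force: [1.5, -2.9, 7.2]
opening: 0.351
grip_force: 30.3
```

```bash
python3 -c "
from h import *
rep();look('w9')"
```

```text
t 13.75 op 33.4 M [-0.761 -0.249  0.119] F [ 1.5 -2.9  7.2] yaw -0.039 p [ 509.4 -274.7  136.4] j6 1.002 tau6 0.537
[None, None, (np.float64(-34.4), np.float64(0.05), np.float64(0.1)), (np.float64(-7.7), np.float64(0.22), np.float64(0.63))]
```

Emit:
move_arm(moves=[0, 0, 0, 0.05, 0, 0, 0, 0.05, 0, 0, 0, 0])

```text
t: 14.18
eef_pos: [509.9, -275.3, 137.1]
tcp_rot: [3.138, -0.005, -0.195]
ft_force: [0.9, -4.0, 12.1]
opening: 0.352
grip_force: 31.2
```

```bash
python3 -c "
from h import *
rep();look('w10')"
```

```text
t 14.18 op 33.5 M [-1.337 -0.263  0.307] F [ 0.9 -4.  12.1] yaw -0.195 p [ 509.9 -275.3  137.1] j6 1.159 tau6 0.821
[None, None, None, (np.float64(-17.5), np.float64(0.22), np.float64(0.63))]
```

Emit:
move_arm(moves=[0, 0, 0, 0.05, 0, 0, 0, 0.05, 0, 0, 0, 0.03, 0, 0, 0, 0])

```text
t: 14.72
eef_pos: [509.1, -275.2, 136.5]
tcp_rot: [3.139, -0.004, -0.399]
ft_force: [-1.3, -5.6, 8.0]
opening: 0.352
grip_force: 32.1
```

Emit:
move_arm(moves=[0, 0, 0, 0, 0, 0, 0, 0, 0, 0, -0.17, 0, 0, 0, -0.15, 0, 0, 0, 0, -0.11, 0, 0, 0, -0.11, 0, 0, 0, -0.1, -0.115, 0, 0, 0, 0, 0, 0, 0, 0, 0, 0, 0], claw=62)

```text
t: 15.98
eef_pos: [491.1, -275.6, 183.3]
tcp_rot: [3.141, -0.0, 0.101]
ft_force: [0.2, 0.7, 0.1]
opening: 0.65
grip_force: 0.0
```

```bash
python3 -c "
from h import *
rep();look('w11');go([490.9,-276.6,86],YAW)
c=np.array([(115,380),(437,437),(400,578),(52,487)])*.2834+[200,140]
T=onplane('side',c,28);print(T.round(1),T.mean(0).round(1)); 
info=viewer.camera_info('wrist');info['camera_from_world']=np.load('w1.npy')
print(proj('wrist',onplane('top',np.array([(42,85),(200,95),(178,399),(15,386)])/4+[200,150],28),info))
"
```

```text
t 15.97 op 61.9 M [ 0.053  0.044 -0.03 ] F [0.2 0.7 0.1] yaw 0.101 p [ 491.1 -275.6  183.3] j6 0.841 tau6 0.025
[None, (np.float64(-2.7), np.float64(0.26), np.float64(0.72)), (np.float64(-22.9), np.float64(0.26), np.float64(0.72)), (np.float64(-24.0), np.float64(0.25), np.float64(0.73))]
go [-0.003  0.007  0.648] turn -0.001 yaw 0.1015 p [ 491.3 -275.5  183.2]
[[605.6 141.4  28. ]
 [338.7 153.8  28. ]
 [345.6 311.6  28. ]
 [613.7 276.3  28. ]] [475.9 220.8  28. ]
[[  3.03563667  22.45950469]
 [ 92.37257569  32.62474147]
 [ 86.40182286 210.92660193]
 [  3.73713745 196.55261099]]
```

Caps 2 and 3 are left at -23° and -24°, so they are the loose ones; 0 and 1 are tight. Next I grip bottle 3 by its body.

Emit:
move_arm(moves=[0, 0.005, 0.2, 0, 0, 0, 0.2, 0, 0, 0, 0.15, 0, 0, 0, 0.098, 0, 0, 0, 0, 0, 0, 0, 0, 0])

```text
t: 16.77
eef_pos: [491.7, -276.4, 86.7]
tcp_rot: [3.141, -0.001, 0.103]
ft_force: [-0.8, 0.1, -0.5]
opening: 0.653
grip_force: 0.0
```

```bash
python3 -c "
from h import *
rep()"
```

```text
t 16.77 op 62.1 M [ 0.048 -0.04   0.025] F [-0.8  0.1 -0.5] yaw 0.103 p [ 491.7 -276.4   86.7] j6 0.839 tau6 0.006
```

Emit:
move_arm(moves=[0, 0, 0, 0, 0, 0, 0, 0, 0, 0, 0, 0, 0, 0, 0, 0], claw=36)

```text
t: 17.27
eef_pos: [491.5, -276.2, 86.3]
tcp_rot: [3.141, -0.0, 0.103]
ft_force: [0.4, 1.4, 4.3]
opening: 0.484
grip_force: 29.8
```

```bash
python3 -c "
from h import *
rep()"
```

```text
t 17.27 op 46.0 M [0.198 0.084 0.05 ] F [0.4 1.4 4.3] yaw 0.103 p [ 491.5 -276.2   86.3] j6 0.838 tau6 0.061
```

Emit:
move_arm(moves=[0.02, 0, -0.039, 0, 0.034, 0, -0.067, 0, 0.034, 0, -0.067, 0, 0.034, 0, -0.067, 0, 0.034, 0, -0.067, 0, 0, 0, 0, 0])

```text
t: 18.02
eef_pos: [515.3, -273.8, 132.9]
tcp_rot: [3.14, -0.001, 0.104]
ft_force: [-0.2, -0.1, -3.3]
opening: 0.48
grip_force: 29.8
```

```bash
python3 -c "
from h import *
rep();look('w12')
im=viewer.read_camera('side')[:,:,::-1];cv2.imwrite('pics/s1.png',im)
"
```

```text
t 18.02 op 45.6 M [0.043 0.039 0.022] F [-0.2 -0.1 -3.3] yaw 0.104 p [ 515.3 -273.8  132.9] j6 0.866 tau6 0.051
[None, None, None, (np.float64(-8.3), np.float64(0.48), np.float64(0.34))]
```

Emit:
move_arm(moves=[0, 0, -0.15, 0, 0, 0, -0.25, 0, 0, 0, -0.22, 0, 0, 0, -0.08, 0, 0.05, -0.15, 0, 0, 0.09, -0.3, 0, 0, 0.09, -0.34, 0, 0, 0.1, -0.36, 0, 0, 0.1, -0.36, 0, 0, 0.1, -0.36, 0, 0])

```text
t: 19.38
eef_pos: [564.4, 15.2, 235.7]
tcp_rot: [-3.141, 0.002, 0.103]
ft_force: [0.4, -0.7, -2.5]
opening: 0.487
grip_force: 29.8
```

Emit:
move_arm(moves=[0.1, -0.36, 0, 0, 0.1, -0.36, 0, 0, 0.1, -0.3, 0, 0, 0.05, -0.22, 0, 0, 0, 0, 0, 0.05, 0, 0, 0, 0.05, 0, 0, 0, 0])

```text
t: 20.25
eef_pos: [597.4, 203.8, 235.6]
tcp_rot: [3.141, 0.002, -0.053]
ft_force: [-0.2, -0.8, -2.9]
opening: 0.486
grip_force: 29.8
```

```bash
python3 -c "
from h import *
rep();go([600,204,240],-.05)
for n in('side','top','wrist'):
    im=viewer.read_camera(n)[:,:,::-1];cv2.imwrite(f'pics/{n}2.png',im)
np.save('wrist2.npy',viewer.camera_info('wrist')['camera_from_world'])
o=np.zeros((420,800,3),np.uint8);o[:,:560]=cv2.imread('pics/wrist2.png');o[:,560:]=cv2.imread('pics/side2.png')[0:420,160:400];cv2.imwrite('pics/c6.png',o)
"
```

```text
t 20.25 op 46.2 M [ 0.034 -0.012  0.058] F [-0.2 -0.8 -2.9] yaw -0.053 p [597.4 203.8 235.6] j6 1.848 tau6 0.673
go [ 0.017 -0.002 -0.03 ] turn -0.0021 yaw -0.0533 p [597.4 203.8 235.6]
```

View pics/c6.png

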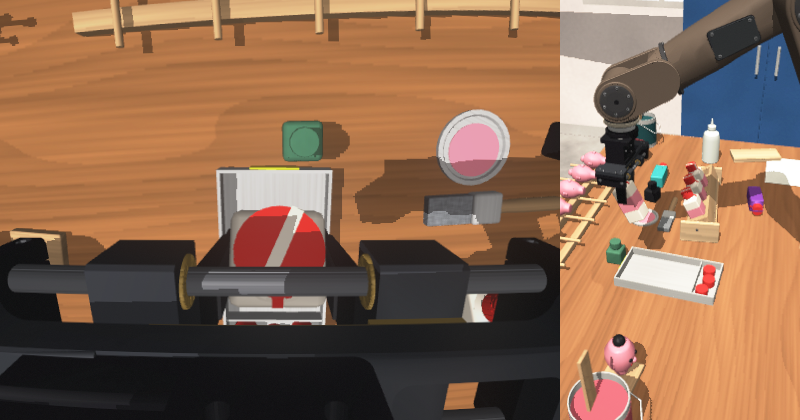

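Bottle 3 is held over the tray and its cap line is plainly askew. The tray's far corners are at (217,170) and (331,170) in the wrist view.

```bash
python3 -c "
from h import *
info=viewer.camera_info('wrist');print(onplane('wrist',[(217,169.5),(331.5,170),(283,141)],28,info).round(1)); print(onplane('wrist',[(231,322),(325,325)],28,info).round(1))
im=cv2.imread('pics/side2.png');h=cv2.cvtColor(im,cv2.COLOR_BGR2HSV)
print([b for b in redblobs(im[:,:,::-1],5)])
g=tool()[0]-[0,0,-19]; yaw=-.053
for th in(.47,.3,0):
  R=Ro.from_euler('z',yaw).as_matrix()@Ro.from_euler('y',th).as_matrix()
  print(th,proj('side',np.array([[0,0,38],[0,0,-79],[0,0,0]])@R.T+g).round(1).tolist())
"
```

```text
[[621.1 274.4  28. ]
 [613.2 136.4  28. ]
 [650.5 193.2  28. ]]
[[410.9 276.2  28. ]
 [399.4 147.1  28. ]]
[([290.4, 167.6], 40, [286, 165, 9, 7]), ([288.9, 180.0], 51, [284, 177, 10, 7]), ([286.8, 194.0], 63, [281, 190, 12, 9]), ([356.6, 207.7], 30, [353, 205, 9, 5]), ([356.5, 213.3], 12, [353, 213, 8, 2]), ([307.9, 273.1], 33, [303, 271, 11, 5]), ([308.3, 283.8], 46, [303, 280, 11, 8]), ([301.7, 292.3], 21, [296, 290, 11, 5])]
0.47 [[217.2, 178.3], [239.0, 216.8], [224.5, 191.1]]
0.3 [[219.4, 177.7], [234.5, 217.7], [224.5, 191.1]]
0 [[223.7, 177.7], [226.0, 217.4], [224.5, 191.1]]
```

Emit:
move_arm(moves=[0.017, -0.016, 0.2, 0, 0, 0, 0.3, 0, 0, 0, 0.27, 0, 0, 0, 0.18, 0, 0, 0, 0.1, 0, 0, 0, 0.03, 0, 0, 0, 0, 0])

```text
t: 21.28
eef_pos: [600.9, 206.2, 75.6]
tcp_rot: [-3.141, -0.001, -0.054]
ft_force: [0.1, 0.5, -2.2]
opening: 0.485
grip_force: 29.8
```

```bash
python3 -c "
from h import *
rep()"
```

```text
t 21.27 op 46.1 M [ 0.015 -0.066  0.002] F [ 0.1  0.5 -2.2] yaw -0.054 p [600.9 206.2  75.6] j6 1.851 tau6 -0.006
```

Emit:
move_arm(moves=[0, 0, 0.014, 0, 0, 0, 0.013, 0, 0, 0, 0, 0])

```text
t: 21.65
eef_pos: [600.5, 206.2, 71.1]
tcp_rot: [3.142, -0.0, -0.054]
ft_force: [-0.1, -0.7, -2.2]
opening: 0.487
grip_force: 29.8
```

```bash
python3 -c "
from h import *
rep()"
```

```text
t 21.65 op 46.4 M [ 0.035 -0.03   0.017] F [-0.1 -0.7 -2.2] yaw -0.054 p [600.5 206.2  71.1] j6 1.851 tau6 -0.0
```

Emit:
move_arm(moves=[0, 0, 0.02, 0, 0, 0, 0, 0])

```text
t: 21.9
eef_pos: [600.4, 206.1, 67.6]
tcp_rot: [3.141, 0.0, -0.054]
ft_force: [0.0, -1.2, -2.8]
opening: 0.483
grip_force: 29.8
```

Emit:
move_arm(moves=[0, 0, 0.013, 0, 0, 0, 0, 0])

```text
t: 22.15
eef_pos: [600.9, 206.5, 66.6]
tcp_rot: [-3.141, -0.001, -0.054]
ft_force: [-0.9, 2.7, 4.1]
opening: 0.484
grip_force: 29.9
```

Emit:
move_arm(moves=[0, 0, 0.01, 0, 0, 0, 0, 0])

```text
t: 22.4
eef_pos: [601.5, 207.0, 66.2]
tcp_rot: [-3.14, -0.003, -0.054]
ft_force: [-1.6, 3.5, 12.6]
opening: 0.482
grip_force: 30.0
```

Emit:
move_arm(moves=[-0.025, 0, -0.003, 0, -0.025, 0, -0.002, 0, -0.025, 0, -0.001, 0, 0, 0, 0, 0])

```text
t: 22.9
eef_pos: [590.0, 206.9, 66.3]
tcp_rot: [-3.141, -0.003, -0.054]
ft_force: [1.6, 0.9, 7.1]
opening: 0.485
grip_force: 30.0
```

```bash
python3 -c "
from h import *
rep();look('w13')"
```

```text
t 22.9 op 46.2 M [ 0.122 -0.272 -0.013] F [1.6 0.9 7.1] yaw -0.054 p [590.  206.9  66.3] j6 1.857 tau6 0.003
[None, None, (np.float64(-40.4), np.float64(0.23), np.float64(0.0)), (np.float64(-50.4), np.float64(0.94), np.float64(0.0))]
```

```bash
cat >> h.py <<'E'
def redbox(im):
    h=cv2.cvtColor(im,cv2.COLOR_RGB2HSV); m=((h[...,0]<8)|(h[...,0]>172))&(h[...,1]>170)&(h[...,2]>60); m[:,:200]=0;m[:,360:]=0
    r=np.where(m.sum(1)>15)[0]; 
    return (r.min(),r.max(),m.sum()) if len(r) else None
def lean(info=None):
    "predicted top row of cap in wrist picture against lean"
    p,R,_=tool(); g=p+[0,0,19]; yaw=tool()[2]["tcp_rot"][2]
    for th in(.47,.35,.25,.15,.05,0):
        B=Ro.from_euler("z",yaw).as_matrix()@Ro.from_euler("y",th).as_matrix()
        a=np.linspace(0,2*np.pi,60); q=np.c_[17*np.cos(a),17*np.sin(a),49+0*a]@B.T+g; u=proj("wrist",q,info); print(th,u[:,1].min().round(1),end="; ")
E
python3 -c "
from h import *
for n in('wrist2','w13'): print(n,redbox(cv2.imread(f'pics/{n}.png')[:,:,::-1]))
lean()"
```

```text
wrist2 (np.int64(207), np.int64(324), np.int64(3737))
w13 (np.int64(206), np.int64(265), np.int64(3753))
0.47 211.3; 0.35 226.2; 0.25 239.6; 0.15 253.9; 0.05 268.5; 0 275.9;
```

The bottle slid without pivoting in the pads, so floor friction isn't enough. I'll turn it so its foot trails toward the tray's right-hand side wall and use that wall to tip it upright in the grip.

Emit:
move_arm(moves=[0, 0, -0.12, 0, -0.153, -0.025, 0, 0, 0, 0, 0, -0.111, 0, 0, 0, -0.111, 0, 0, 0, -0.111, 0, 0, 0, -0.111, 0, 0, 0, -0.111, 0, 0, 0, -0.111, 0, 0, 0, -0.111, 0, 0, 0, -0.111])

```text
t: 24.2
eef_pos: [566.2, 211.7, 83.9]
tcp_rot: [-3.141, 0.0, 1.347]
ft_force: [-0.5, 0.4, -2.8]
opening: 0.483
grip_force: 30.0
```

Emit:
move_arm(moves=[0, 0, 0, -0.111, 0, 0, 0, 0, 0, 0, 0, 0])

```text
t: 24.58
eef_pos: [566.5, 211.7, 83.6]
tcp_rot: [-3.141, 0.0, 1.511]
ft_force: [-0.3, 0.5, -2.2]
opening: 0.485
grip_force: 30.0
```

```bash
python3 -c "
from h import *
rep();look('w14');print(redbox(cv2.imread('pics/w14.png')[:,:,::-1]));go([567.3,210.2,66],1.514)"
```

```text
t 24.57 op 46.1 M [-0.022 -0.046 -0.009] F [-0.3  0.5 -2.2] yaw 1.511 p [566.5 211.7  83.6] j6 0.308 tau6 -0.065
[None, None, None, None]
(np.int64(207), np.int64(265), np.int64(3663))
go [-0.01   0.006  0.117] turn -0.0011 yaw 1.5123 p [566.4 211.7  83.5]
```

Emit:
move_arm(moves=[0, 0.006, 0.07, 0, 0, 0, 0.035, 0, 0, 0, 0.008, 0, 0, 0, 0, 0])

```text
t: 25.12
eef_pos: [567.2, 211.6, 66.3]
tcp_rot: [-3.141, 0.0, 1.515]
ft_force: [-1.0, 0.0, 2.4]
opening: 0.487
grip_force: 30.0
```

Emit:
move_arm(moves=[-0.04, 0, 0, 0, -0.04, 0, 0, 0, 0, 0, 0, 0])

```text
t: 25.5
eef_pos: [567.0, 199.2, 66.4]
tcp_rot: [3.141, 0.0, 1.515]
ft_force: [0.9, -0.0, -1.3]
opening: 0.484
grip_force: 30.0
```

Emit:
move_arm(moves=[-0.02, 0, 0, 0, -0.02, 0, 0, 0, 0, 0, 0, 0])

```text
t: 25.88
eef_pos: [566.8, 195.3, 67.2]
tcp_rot: [3.14, -0.003, 1.514]
ft_force: [-1.8, 13.1, 6.2]
opening: 0.483
grip_force: 30.0
```

```bash
python3 -c "
from h import *
rep();look('w15');print(redbox(cv2.imread('pics/w15.png')[:,:,::-1]))"
```

```text
t 25.88 op 46.0 M [ 2.543  0.307 -0.074] F [-1.8 13.1  6.2] yaw 1.514 p [566.8 195.3  67.2] j6 0.275 tau6 -0.13
[None, None, None, None]
(np.int64(207), np.int64(265), np.int64(3699))
```

Emit:
move_arm(moves=[-0.02, 0, -0.004, 0, -0.02, 0, -0.003, 0, 0, 0, 0, 0])

```text
t: 26.3
eef_pos: [566.7, 189.3, 68.4]
tcp_rot: [3.139, -0.003, 1.515]
ft_force: [-1.0, 13.6, 6.4]
opening: 0.483
grip_force: 30.0
```

```bash
python3 -c "
from h import *
rep();look('w16');print(redbox(cv2.imread('pics/w16.png')[:,:,::-1]))"
```

```text
t 26.3 op 45.9 M [ 2.583  0.088 -0.059] F [-1.  13.6  6.4] yaw 1.515 p [566.7 189.3  68.4] j6 0.265 tau6 -0.087
[None, None, None, None]
(np.int64(208), np.int64(298), np.int64(3700))
```

```bash
python3 -c "
from h import *
for n in('w14','w15','w16'):
    im=cv2.imread(f'pics/{n}.png')[:,:,::-1];h=cv2.cvtColor(im,cv2.COLOR_RGB2HSV);m=((h[...,0]<8)|(h[...,0]>172))&(h[...,1]>150)&(h[...,2]>50);m[:,:200]=0;m[:,360:]=0
    print(n,[(r,int(np.where(m[r])[0].min()),int(np.where(m[r])[0].max()),int(m[r].sum())) for r in range(196,330,8) if m[r].any()])
info=viewer.camera_info('side')
for n in('side',):
    im=viewer.read_camera(n);cv2.imwrite('pics/side3.png',im[:,:,::-1]);print(redblobs(im,5))
    g=tool()[0]+[0,0,19];yaw=tool()[2]['tcp_rot'][2]
    for th in(.47,.3,.15,0):
        B=Ro.from_euler('z',yaw).as_matrix()@Ro.from_euler('y',th).as_matrix();print(th,proj('side',np.array([[0,0,38],[0,0,49],[-23,23,19],[23,23,19],[23,-23,-79],[23,23,-79]])@B.T+g).round(1).tolist())
"
```

```text
w14 [(212, 253, 285, 33), (220, 244, 311, 52), (228, 238, 316, 63), (236, 235, 320, 69), (244, 233, 322, 74), (252, 233, 323, 74), (260, 233, 321, 72), (300, 272, 282, 11), (308, 272, 281, 10)]
w15 [(212, 253, 285, 33), (220, 244, 310, 51), (228, 238, 316, 63), (236, 234, 320, 70), (244, 232, 322, 75), (252, 231, 323, 76), (260, 232, 321, 74), (300, 272, 282, 11)]
w16 [(204, 272, 281, 10), (212, 254, 285, 32), (220, 244, 310, 50), (228, 238, 316, 62), (236, 234, 320, 70), (244, 232, 322, 74), (252, 231, 323, 77), (260, 231, 322, 75), (300, 272, 282, 11)]
[([290.2, 168.0], 42, [286, 165, 9, 7]), ([289.1, 180.0], 51, [284, 177, 11, 7]), ([286.9, 193.8], 59, [281, 190, 12, 9]), ([357.0, 206.9], 46, [353, 204, 9, 6]), ([356.6, 213.2], 12, [354, 212, 7, 3]), ([239.2, 240.8], 35, [235, 237, 9, 8]), ([307.9, 273.1], 35, [303, 271, 11, 5]), ([308.3, 283.8], 46, [303, 280, 11, 8]), ([301.6, 292.3], 22, [296, 290, 11, 5])]
0.47 [[237.7, 236.7], [236.9, 234.8], [249.5, 233.9], [244.7, 249.1], [235.3, 261.1], [250.6, 264.0]]
0.3 [[238.4, 234.7], [237.8, 232.2], [250.0, 233.7], [244.9, 247.3], [233.7, 264.5], [249.1, 267.5]]
0.15 [[239.1, 233.1], [238.7, 230.1], [250.4, 233.7], [245.1, 245.6], [232.2, 267.0], [247.7, 270.1]]
0 [[239.8, 231.8], [239.6, 228.4], [250.8, 234.0], [245.4, 244.0], [230.6, 269.1], [246.3, 272.2]]
```

The pads and bottle rode up the low wall without pivoting, since the wall is only 3 mm higher than the trailing edge. The rack's fixed left end panel is 70 mm high, so I'll tip the bottle upright in the grip there: foot against its outer face, tool rising and closing in.

Emit:
move_arm(moves=[0.1, 0, 0, 0, 0, 0, -0.2, 0, 0, 0, -0.3, 0, 0, 0, -0.1, 0, -0.24, -0.25, 0, 0, -0.24, -0.25, 0, 0, -0.24, -0.25, 0, 0, 0, 0, 0, -0.102, 0, 0, 0, 0])

```text
t: 27.52
eef_pos: [448.4, 100.9, 157.0]
tcp_rot: [-3.141, 0.0, 1.674]
ft_force: [0.3, -0.1, -2.2]
opening: 0.483
grip_force: 30.0
```

```bash
python3 -c "
from h import *
rep();print(tool()[2]['joints'].round(2));look('w17');go([447.7,101,76],1.674)"
```

```text
t 27.52 op 45.9 M [-0.004 -0.143  0.061] F [ 0.3 -0.1 -2.2] yaw 1.674 p [448.4 100.9 157. ] j6 -0.026 tau6 -1.345
[ 0.08  0.34  2.02 -0.    0.79 -0.03]
[None, None, None, None]
go [-0.    -0.006  0.54 ] turn -0.0012 yaw 1.6721 p [448.7 101.1 157. ]
```

Emit:
move_arm(moves=[0, 0, 0.2, 0, 0, 0, 0.2, 0, 0, 0, 0.14, 0, -0.04, 0, 0, 0, -0.04, 0, 0, 0, 0, 0, 0, 0])

```text
t: 28.32
eef_pos: [450.4, 88.8, 77.2]
tcp_rot: [3.14, 0.0, 1.674]
ft_force: [-0.0, 0.1, -2.9]
opening: 0.484
grip_force: 30.0
```

Emit:
move_arm(moves=[-0.02, 0, 0, 0, -0.015, 0, 0, 0, 0, 0, 0, 0])

```text
t: 28.7
eef_pos: [450.6, 84.1, 76.8]
tcp_rot: [3.141, -0.0, 1.675]
ft_force: [0.0, 3.8, -0.3]
opening: 0.486
grip_force: 30.0
```

```bash
python3 -c "
from h import *
rep()"
```

```text
t 28.7 op 46.2 M [ 0.651 -0.103 -0.019] F [ 0.   3.8 -0.3] yaw 1.675 p [450.6  84.1  76.8] j6 -0.065 tau6 -0.021
```

Emit:
move_arm(moves=[-0.025, 0, -0.025, 0, -0.025, 0, -0.025, 0, -0.025, 0, -0.025, 0, 0, 0, 0, 0])

```text
t: 29.2
eef_pos: [451.2, 72.9, 87.8]
tcp_rot: [-3.141, -0.0, 1.675]
ft_force: [-0.7, 3.9, -1.6]
opening: 0.481
grip_force: 30.0
```

```bash
python3 -c "
from h import *
rep();look('w18');print(redbox(cv2.imread('pics/w18.png')[:,:,::-1]));lean()"
```

```text
t 29.2 op 45.8 M [ 0.869  0.25  -0.108] F [-0.7  3.9 -1.6] yaw 1.675 p [451.2  72.9  87.8] j6 -0.089 tau6 -0.131
[None, None, None, None]
(np.int64(212), np.int64(306), np.int64(4286))
0.47 206.4; 0.35 221.2; 0.25 234.7; 0.15 248.9; 0.05 263.6; 0 271.0;
```

```bash
python3 -c "
from h import *
s=viewer.read_camera('side')[:,:,::-1];o=np.zeros((600,800,3),np.uint8);o[:300,:400]=cv2.resize(cv2.imread('pics/w18.png'),(400,300));o[300:,:400]=cv2.resize(cv2.imread('pics/w14.png'),(400,300))
o[:480,400:]=cv2.resize(s[160:280,200:300],(400,480),interpolation=cv2.INTER_CUBIC);cv2.imwrite('pics/c7.png',o);cv2.imwrite('pics/side4.png',s)
g=tool()[0]+[0,0,19];yaw=1.675
for th in(.47,.2):
    B=Ro.from_euler('z',yaw).as_matrix()@Ro.from_euler('y',th).as_matrix();print(th,((proj('side',np.array([[0,0,38],[23,23,-79],[-23,23,-79],[23,23,19]])@B.T+g)-[200,160])*4+[400,0]).round(0).tolist())
"
```

```text
0.47 [[760.0, 210.0], [790.0, 316.0], [794.0, 262.0], [790.0, 254.0]]
0.2 [[761.0, 199.0], [788.0, 336.0], [792.0, 290.0], [791.0, 243.0]]
```

View pics/c7.png

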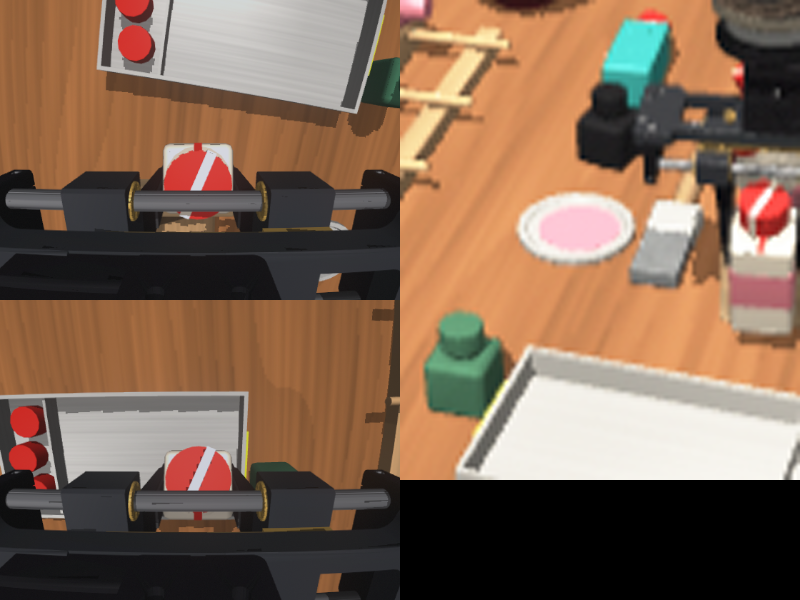

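The last picture shows the bottle pivoting toward upright: the far shoulder and its stroke are now visible at (198,147), and the side view shows it nearly vertical at (765,260). I compute the lean by both cap rims.

```bash
cat >> h.py <<'E'
def lean2(info):
    p,R,s=tool(); g=p+[0,0,19]; yaw=s["tcp_rot"][2]; a=np.linspace(0,2*np.pi,60)
    for th in(.47,.35,.25,.2,.15,.1,.05,0,-.05,-.1):
        B=Ro.from_euler("z",yaw).as_matrix()@Ro.from_euler("y",th).as_matrix()
        f=lambda q:proj("wrist",q@B.T+g,info)[:,1]
        print(th,"top",f(np.c_[17*np.cos(a),17*np.sin(a),49+0*a]).min().round(0),"low",f(np.c_[17*np.cos(a),17*np.sin(a),27+0*a]).min().round(0),"body",f(np.array([[23,0,19.]]))[0].round(0),"strk",f(np.array([[19,0,25.]]))[0].round(0))
def prof(n):
    im=cv2.imread(f"pics/{n}.png")[:,:,::-1];h=cv2.cvtColor(im,cv2.COLOR_RGB2HSV);m=((h[...,0]<8)|(h[...,0]>172))&(h[...,1]>150)&(h[...,2]>50);m[:,:200]=0;m[:,360:]=0
    w=(h[...,1]<60)&(h[...,2]>110)
    print(n,"red",[(r,int(m[r].sum())) for r in range(196,262,4)],"white col 245:",np.where(w[190:262,245])[0][:1]+190,np.where(w[190:262,310])[0][:1]+190)
E
python3 -c "
from h import *
prof('w14');prof('w18');lean2(viewer.camera_info('wrist'))"
```

```text
w14 red [(196, 0), (200, 0), (204, 0), (208, 27), (212, 33), (216, 43), (220, 52), (224, 58), (228, 63), (232, 68), (236, 69), (240, 72), (244, 74), (248, 75), (252, 74), (256, 74), (260, 72)] white col 245: [190] [190]
w18 red [(196, 0), (200, 11), (204, 10), (208, 11), (212, 20), (216, 33), (220, 39), (224, 49), (228, 56), (232, 63), (236, 67), (240, 71), (244, 73), (248, 77), (252, 77), (256, 78), (260, 79)] white col 245: [201] [201]
0.47 top 206.0 low 218.0 body 208.0 strk 214.0
0.35 top 221.0 low 224.0 body 212.0 strk 220.0
0.25 top 235.0 low 230.0 body 216.0 strk 226.0
0.2 top 242.0 low 234.0 body 218.0 strk 229.0
0.15 top 249.0 low 237.0 body 221.0 strk 232.0
0.1 top 256.0 low 241.0 body 223.0 strk 235.0
0.05 top 264.0 low 244.0 body 226.0 strk 239.0
0 top 271.0 low 248.0 body 229.0 strk 242.0
-0.05 top 278.0 low 252.0 body 232.0 strk 246.0
-0.1 top 286.0 low 256.0 body 235.0 strk 249.0
```

Emit:
move_arm(moves=[-0.025, 0, -0.016, 0, -0.025, 0, -0.015, 0, -0.025, 0, -0.013, 0, -0.025, 0, -0.01, 0, 0, 0, 0, 0])

```text
t: 29.92
eef_pos: [452.8, 57.9, 95.5]
tcp_rot: [-3.141, -0.0, 1.675]
ft_force: [-1.3, 4.8, -5.0]
opening: 0.483
grip_force: 30.0
```

```bash
python3 -c "
from h import *
rep();look('w19');prof('w19')"
```

```text
t 29.93 op 45.9 M [ 0.981  0.189 -0.052] F [-1.3  4.8 -5. ] yaw 1.675 p [452.8  57.9  95.5] j6 -0.122 tau6 -0.136
[None, None, None, None]
w19 red [(196, 0), (200, 11), (204, 11), (208, 12), (212, 12), (216, 23), (220, 35), (224, 40), (228, 47), (232, 52), (236, 58), (240, 64), (244, 68), (248, 71), (252, 73), (256, 76), (260, 78)] white col 245: [192] [192]
```

Emit:
move_arm(moves=[0.1, 0, 0, 0, 0, 0, -0.2, 0, 0, 0, -0.25, 0, 0.196, 0.214, 0, 0, 0.196, 0.214, 0, 0, 0.196, 0.214, 0, 0, 0.196, 0.214, 0, 0, 0, 0, 0, 0.102, 0, 0, 0, 0, 0, 0, 0, 0])

```text
t: 31.22
eef_pos: [566.7, 203.3, 163.4]
tcp_rot: [3.141, 0.0, 1.519]
ft_force: [-0.6, 0.3, -3.0]
opening: 0.484
grip_force: 30.0
```

```bash
python3 -c "
from h import *
rep();look('w20');prof('w20');go([567,203,77],1.514)"
```

```text
t 31.23 op 46.1 M [-0.052 -0.111 -0.   ] F [-0.6  0.3 -3. ] yaw 1.519 p [566.7 203.3 163.4] j6 0.287 tau6 0.071
[None, None, None, None]
w20 red [(196, 0), (200, 11), (204, 11), (208, 12), (212, 12), (216, 22), (220, 32), (224, 39), (228, 47), (232, 52), (236, 59), (240, 63), (244, 68), (248, 71), (252, 73), (256, 76), (260, 78)] white col 245: [192] [192]
go [-0.001  0.001  0.577] turn 0.0025 yaw 1.5179 p [566.8 203.1 163.5]
```

Emit:
move_arm(moves=[0, 0, 0.2, 0, 0, 0, 0.2, 0, 0, 0, 0.12, 0, 0, 0, 0.05, 0, 0, 0, 0, 0])

```text
t: 31.9
eef_pos: [567.2, 203.1, 78.0]
tcp_rot: [3.141, 0.0, 1.516]
ft_force: [0.3, 0.7, -3.1]
opening: 0.486
grip_force: 30.0
```

Emit:
move_arm(moves=[0, 0, 0.02, 0, 0, 0, 0.02, 0, 0, 0, 0, 0])

```text
t: 32.28
eef_pos: [567.0, 203.1, 71.9]
tcp_rot: [3.142, 0.0, 1.515]
ft_force: [0.1, -0.0, -2.1]
opening: 0.482
grip_force: 30.0
```

Emit:
move_arm(moves=[0, 0, 0.015, 0, 0, 0, 0, 0])

```text
t: 32.52
eef_pos: [567.0, 203.1, 69.4]
tcp_rot: [-3.141, 0.0, 1.515]
ft_force: [1.1, -0.3, -2.6]
opening: 0.481
grip_force: 30.0
```

```bash
python3 -c "
from h import *
rep();look('w21');prof('w21')"
```

```text
t 32.52 op 45.8 M [-0.079 -0.036  0.04 ] F [ 1.1 -0.3 -2.6] yaw 1.515 p [567.  203.1  69.4] j6 0.29 tau6 -0.0
[None, None, None, None]
w21 red [(196, 0), (200, 11), (204, 11), (208, 11), (212, 11), (216, 22), (220, 32), (224, 39), (228, 47), (232, 51), (236, 59), (240, 64), (244, 68), (248, 71), (252, 73), (256, 76), (260, 78)] white col 245: [192] [192]
```

Emit:
move_arm(moves=[0, 0, 0.014, 0, 0, 0, 0, 0])

```text
t: 32.83
eef_pos: [566.9, 203.1, 67.3]
tcp_rot: [-3.141, 0.0, 1.515]
ft_force: [0.1, -0.4, -3.1]
opening: 0.484
grip_force: 30.0
```

Emit:
move_arm(moves=[0, 0, 0.01, 0, 0, 0, 0, 0])

```text
t: 33.08
eef_pos: [567.0, 203.1, 65.8]
tcp_rot: [-3.141, 0.0, 1.515]
ft_force: [-0.5, 0.2, -2.5]
opening: 0.485
grip_force: 30.0
```

Emit:
move_arm(moves=[0, 0, 0.01, 0, 0, 0, 0, 0])

```text
t: 33.33
eef_pos: [567.1, 203.1, 65.3]
tcp_rot: [3.141, -0.0, 1.515]
ft_force: [-3.0, -1.8, 6.7]
opening: 0.484
grip_force: 30.0
```

```bash
python3 -c "
from h import *
rep();look('w22');prof('w22')"
```

```text
t 33.33 op 46.0 M [-0.123  0.517  0.062] F [-3.  -1.8  6.7] yaw 1.515 p [567.1 203.1  65.3] j6 0.29 tau6 0.058
[None, None, None, None]
w22 red [(196, 0), (200, 11), (204, 11), (208, 12), (212, 12), (216, 23), (220, 32), (224, 38), (228, 47), (232, 51), (236, 59), (240, 63), (244, 68), (248, 71), (252, 73), (256, 76), (260, 78)] white col 245: [192] [192]
```

Emit:
move_arm(moves=[0, 0, 0.01, 0, 0, 0, 0, 0])

```text
t: 33.62
eef_pos: [567.2, 203.1, 65.1]
tcp_rot: [3.14, -0.0, 1.516]
ft_force: [-6.4, -3.2, 21.0]
opening: 0.479
grip_force: 30.0
```

Emit:
move_arm(moves=[0, 0, 0.01, 0, 0, 0, 0, 0])

```text
t: 33.88
eef_pos: [567.3, 202.8, 64.6]
tcp_rot: [3.14, 0.0, 1.516]
ft_force: [-9.2, -6.7, 32.1]
opening: 0.484
grip_force: 30.0
```

```bash
python3 -c "
from h import *
rep();look('w23');prof('w23')"
```

```text
t 33.88 op 46.0 M [-0.95   2.073  0.143] F [-9.2 -6.7 32.1] yaw 1.516 p [567.3 202.8  64.6] j6 0.29 tau6 0.126
[None, None, None, None]
w23 red [(196, 0), (200, 11), (204, 12), (208, 12), (212, 12), (216, 15), (220, 29), (224, 35), (228, 45), (232, 49), (236, 55), (240, 61), (244, 66), (248, 69), (252, 73), (256, 75), (260, 78)] white col 245: [193] [193]
```

```bash
cat >> h.py <<'E'
def sidelean(name):
    im=viewer.read_camera('side');cv2.imwrite(f'pics/{name}.png',im[:,:,::-1]); p,_,s=tool(); g=p+[0,0,19]; yaw=s['tcp_rot'][2]
    for sx in(0,15):
      for th in(.3,.2,.1,0,-.1):
        B=Ro.from_euler('z',yaw).as_matrix()@Ro.from_euler('y',th).as_matrix()
        print(sx,th,"cap,frontTop,frontBot",(proj('side',(np.array([[0,0,38],[23,0,19],[23,0,-79]])+0)@B.T+g+B[:,0]*sx)).round(1).tolist())
    c=int(round(proj('side',[g+[0,23,-20]])[0,0])); h=cv2.cvtColor(im,cv2.COLOR_RGB2HSV)
    print("col",c,[(r,*h[r,c].tolist()) for r in range(222,286,2)]); print([b[:2] for b in redblobs(im,10) if b[0][0]<270])
E
python3 -c "
from h import *
sidelean('side5')"
```

```text
0 0.3 cap,frontTop,frontBot [[236.8, 238.8], [235.1, 250.0], [239.9, 270.0]]
0 0.2 cap,frontTop,frontBot [[237.3, 237.7], [235.2, 248.9], [238.9, 271.8]]
0 0.1 cap,frontTop,frontBot [[237.7, 236.7], [235.3, 247.7], [237.9, 273.4]]
0 0 cap,frontTop,frontBot [[238.2, 235.8], [235.5, 246.6], [236.9, 274.8]]
0 -0.1 cap,frontTop,frontBot [[238.7, 235.0], [235.8, 245.5], [235.9, 275.9]]
15 0.3 cap,frontTop,frontBot [[235.0, 243.3], [233.2, 254.6], [238.2, 274.5]]
15 0.2 cap,frontTop,frontBot [[235.4, 241.8], [233.3, 253.1], [237.2, 276.1]]
15 0.1 cap,frontTop,frontBot [[235.8, 240.4], [233.4, 251.6], [236.1, 277.3]]
15 0 cap,frontTop,frontBot [[236.3, 239.1], [233.6, 250.0], [235.1, 278.3]]
15 -0.1 cap,frontTop,frontBot [[236.8, 237.8], [233.8, 248.4], [234.0, 279.0]]
col 237 [(222, 100, 17, 45), (224, 17, 32, 55), (226, 14, 146, 215), (228, 13, 146, 220), (230, 12, 22, 175), (232, 1, 94, 114), (234, 4, 129, 192), (236, 12, 23, 254), (238, 1, 180, 254), (240, 1, 189, 249), (242, 1, 198, 191), (244, 1, 199, 191), (246, 3, 144, 193), (248, 30, 1, 255), (250, 30, 1, 255), (252, 20, 30, 238), (254, 21, 37, 226), (256, 21, 39, 224), (258, 3, 76, 216), (260, 177, 108, 217), (262, 177, 109, 216), (264, 177, 109, 213), (266, 177, 110, 211), (268, 17, 45, 223), (270, 20, 39, 222), (272, 20, 40, 221), (274, 19, 40, 204), (276, 21, 10, 244), (278, 18, 10, 243), (280, 21, 10, 243), (282, 20, 21, 218), (284, 24, 20, 178)]
[([238.0, 242.2], 53)]
```

Emit:
move_arm(moves=[-0.02, 0, 0, 0, -0.02, 0, 0.002, 0, 0, 0, 0, 0])

```text
t: 34.35
eef_pos: [566.8, 197.3, 62.6]
tcp_rot: [3.141, -0.001, 1.515]
ft_force: [-4.4, -0.5, 13.5]
opening: 0.483
grip_force: 30.0
```

```bash
python3 -c "
from h import *
rep();look('w24');prof('w24');sidelean('side6')" | grep -v cap,
```

```text
t 34.35 op 45.9 M [0.361 0.93  0.081] F [-4.4 -0.5 13.5] yaw 1.515 p [566.8 197.3  62.6] j6 0.28 tau6 0.056
[None, None, None, None]
w24 red [(196, 0), (200, 11), (204, 12), (208, 12), (212, 12), (216, 11), (220, 23), (224, 34), (228, 39), (232, 49), (236, 52), (240, 57), (244, 62), (248, 64), (252, 69), (256, 73), (260, 75)] white col 245: [191] [191]
col 237 [(222, 100, 14, 53), (224, 19, 93, 77), (226, 13, 145, 220), (228, 13, 137, 206), (230, 15, 7, 142), (232, 1, 167, 169), (234, 12, 61, 204), (236, 3, 130, 254), (238, 1, 186, 253), (240, 1, 198, 216), (242, 1, 198, 207), (244, 1, 200, 200), (246, 3, 21, 245), (248, 30, 1, 255), (250, 24, 15, 249), (252, 20, 33, 233), (254, 21, 34, 231), (256, 14, 41, 236), (258, 177, 105, 225), (260, 177, 107, 224), (262, 177, 107, 222), (264, 177, 108, 220), (266, 179, 91, 222), (268, 22, 35, 231), (270, 21, 36, 229), (272, 22, 37, 228), (274, 19, 37, 219), (276, 21, 10, 244), (278, 18, 10, 243), (280, 19, 11, 244), (282, 22, 21, 218), (284, 21, 20, 178)]
[([232.8, 233.9], 10), ([239.4, 240.0], 59)]
```

Emit:
move_arm(moves=[-0.02, 0, 0.006, 0, -0.02, 0, 0.006, 0, 0, 0, 0, 0])

```text
t: 34.83
eef_pos: [566.5, 191.5, 60.3]
tcp_rot: [3.141, -0.001, 1.515]
ft_force: [-3.5, 1.0, 8.1]
opening: 0.481
grip_force: 30.0
```

```bash
python3 -c "
from h import *
rep();look('w25');prof('w25');sidelean('side7')" | grep -v cap,
```

```text
t 34.83 op 45.8 M [0.589 0.599 0.034] F [-3.5  1.   8.1] yaw 1.515 p [566.5 191.5  60.3] j6 0.27 tau6 0.011
[None, None, None, None]
w25 red [(196, 0), (200, 0), (204, 12), (208, 11), (212, 11), (216, 11), (220, 11), (224, 27), (228, 36), (232, 44), (236, 52), (240, 56), (244, 62), (248, 65), (252, 68), (256, 71), (260, 72)] white col 245: [190] [190]
col 238 [(222, 100, 15, 50), (224, 19, 91, 107), (226, 13, 136, 199), (228, 12, 98, 182), (230, 18, 8, 151), (232, 3, 135, 217), (234, 5, 111, 234), (236, 1, 182, 254), (238, 1, 197, 227), (240, 1, 199, 201), (242, 1, 199, 217), (244, 0, 2, 252), (246, 0, 0, 255), (248, 30, 2, 254), (250, 21, 29, 240), (252, 20, 30, 239), (254, 21, 30, 238), (256, 1, 71, 237), (258, 177, 103, 233), (260, 177, 103, 231), (262, 177, 105, 229), (264, 177, 105, 228), (266, 2, 74, 227), (268, 20, 31, 238), (270, 21, 32, 236), (272, 21, 33, 235), (274, 22, 36, 224), (276, 20, 9, 244), (278, 18, 10, 243), (280, 23, 9, 243), (282, 21, 15, 228), (284, 22, 21, 178)]
[([240.1, 238.7], 59)]
```

Emit:
move_arm(moves=[-0.02, 0, 0.003, 0, -0.02, 0, 0.002, 0, 0, 0, 0, 0])

```text
t: 35.3
eef_pos: [566.2, 186.1, 60.1]
tcp_rot: [3.14, -0.002, 1.515]
ft_force: [-5.0, 5.5, 10.8]
opening: 0.48
grip_force: 30.0
```

```bash
python3 -c "
from h import *
rep();sidelean('side8')" | grep -v cap,
```

```text
t 35.3 op 45.7 M [1.363 0.893 0.012] F [-5.   5.5 10.8] yaw 1.515 p [566.2 186.1  60.1] j6 0.261 tau6 -0.022
col 239 [(222, 21, 63, 65), (224, 20, 33, 177), (226, 12, 110, 202), (228, 13, 19, 185), (230, 9, 58, 146), (232, 7, 87, 197), (234, 1, 183, 254), (236, 1, 197, 225), (238, 1, 199, 220), (240, 1, 198, 198), (242, 173, 4, 253), (244, 0, 0, 255), (246, 30, 1, 255), (248, 22, 23, 247), (250, 20, 25, 244), (252, 20, 25, 243), (254, 14, 36, 242), (256, 177, 100, 238), (258, 177, 100, 237), (260, 177, 101, 235), (262, 177, 102, 234), (264, 177, 103, 233), (266, 15, 38, 241), (268, 20, 26, 242), (270, 21, 28, 241), (272, 20, 29, 240), (274, 19, 41, 179), (276, 20, 9, 245), (278, 20, 9, 243), (280, 21, 10, 244), (282, 19, 12, 236), (284, 22, 21, 178)]
[([240.5, 237.1], 67)]
```

Emit:
move_arm(moves=[-0.02, 0, 0.002, 0, 0, 0, 0, 0])

```text
t: 35.6
eef_pos: [566.1, 183.2, 59.8]
tcp_rot: [3.14, -0.002, 1.515]
ft_force: [-3.7, 6.0, 13.2]
opening: 0.485
grip_force: 30.0
```

Emit:
move_arm(moves=[0, 0, 0, 0, 0, 0, 0, 0, 0, 0, 0, 0], claw=62)

```text
t: 35.98
eef_pos: [566.0, 182.1, 58.2]
tcp_rot: [3.142, 0.0, 1.515]
ft_force: [0.3, -1.2, 0.2]
opening: 0.649
grip_force: 0.0
```

```bash
python3 -c "
from h import *
rep();sidelean('side9')" | grep -v cap,
```

```text
t 35.98 op 61.7 M [-0.01  -0.034  0.022] F [ 0.3 -1.2  0.2] yaw 1.515 p [566.  182.1  58.2] j6 0.256 tau6 -0.0
col 239 [(222, 18, 93, 77), (224, 20, 27, 207), (226, 13, 98, 183), (228, 15, 7, 139), (230, 1, 167, 153), (232, 25, 12, 251), (234, 3, 131, 254), (236, 1, 182, 254), (238, 1, 198, 210), (240, 1, 198, 202), (242, 1, 199, 211), (244, 0, 2, 254), (246, 0, 0, 255), (248, 20, 3, 255), (250, 20, 28, 241), (252, 20, 29, 240), (254, 20, 30, 238), (256, 3, 68, 231), (258, 177, 102, 232), (260, 177, 103, 231), (262, 177, 106, 229), (264, 177, 105, 228), (266, 179, 85, 230), (268, 21, 31, 238), (270, 20, 30, 236), (272, 22, 31, 235), (274, 21, 31, 236), (276, 20, 13, 240), (278, 21, 10, 243), (280, 21, 10, 244), (282, 19, 12, 236), (284, 22, 21, 178)]
[([240.0, 239.0], 54)]
```

Emit:
move_arm(moves=[0, 0, -0.15, 0, 0, 0, -0.35, 0, 0, 0, -0.35, 0, -0.358, -0.055, 0, 0, -0.358, -0.055, 0, 0, -0.358, -0.055, 0, 0, -0.358, -0.055, 0, 0, -0.358, -0.055, 0, 0, -0.358, -0.055, 0, 0, -0.358, -0.055, 0, 0])

```text
t: 37.28
eef_pos: [486.8, -191.7, 185.9]
tcp_rot: [3.141, 0.0, 1.515]
ft_force: [0.5, -0.6, 0.5]
opening: 0.652
grip_force: 0.0
```

Emit:
move_arm(moves=[0, 0, 0, 0.113, 0, 0, 0, 0.113, 0, 0, 0, 0.113, 0, 0, 0, 0.112, 0, 0, 0, 0.112, 0, 0, 0, 0.112, 0, 0, 0, 0.112, 0, 0, 0, 0.112, 0, 0, 0, 0])

```text
t: 38.4
eef_pos: [487.3, -190.0, 185.8]
tcp_rot: [3.142, 0.0, 0.104]
ft_force: [0.3, 0.2, -0.0]
opening: 0.657
grip_force: 0.0
```

```bash
cat >> h.py <<'E'
def upright():
    "placed bottle from the fixed views: cap blob rays and the foot"
    t=viewer.read_camera('top');s=viewer.read_camera('side');cv2.imwrite('pics/tE.png',t[:,:,::-1]);cv2.imwrite('pics/sE.png',s[:,:,::-1])
    print("top",[b for b in redblobs(t,6) if b[0][0]<285]); print("side",[b for b in redblobs(s,10) if b[0][0]<300])
    h=cv2.cvtColor(s,cv2.COLOR_RGB2HSV);m=(abs(h[...,0].astype(int)-176)<6)&(h[...,1]>70)&(h[...,1]<150); m[:235]=0;m[300:]=0;m[:,:215]=0;m[:,310:]=0
    n,l,st,c=cv2.connectedComponentsWithStats(m.astype(np.uint8));print("pink side",[(c[i].round(1).tolist(),st[i].tolist()) for i in range(1,n) if st[i,4]>20])
E
python3 -c "
from h import *
rep();go([487.4,-190.5,86.2],YAW);look('w26');upright()"
```

```text
t 38.4 op 62.5 M [-0.005  0.076  0.038] F [ 0.3  0.2 -0. ] yaw 0.104 p [ 487.3 -190.   185.8] j6 0.969 tau6 1.542
go [0.    0.003 0.664] turn 0.0008 yaw 0.1043 p [ 487.3 -190.   185.8]
[(np.float64(-3.3), np.float64(0.26), np.float64(0.73)), (np.float64(-2.6), np.float64(0.26), np.float64(0.72)), (np.float64(-23.1), np.float64(0.26), np.float64(0.72)), (np.float64(15.9), np.float64(0.87), np.float64(0.0))]
top [([227.4, 178.1], 12, [224, 177, 7, 4]), ([224.8, 183.5], 17, [222, 181, 7, 5]), ([212.7, 236.5], 46, [209, 234, 8, 6]), ([224.3, 240.1], 48, [221, 237, 8, 7]), ([235.2, 238.6], 37, [232, 236, 8, 7])]
side [([290.4, 167.9], 44, [286, 165, 9, 7]), ([289.0, 180.2], 54, [284, 177, 11, 8]), ([287.0, 194.1], 60, [281, 190, 12, 9]), ([239.9, 239.0], 56, [236, 235, 9, 9])]
pink side [([239.4, 260.0], [229, 250, 21, 18, 197])]
```

```bash
python3 -c "
from h import *
P=tri([(226,180.8)],[(240,239.5)]);print(P.round(1)); a=onplane('top',[(226,180.8)],132);print(a.round(1))
q=a[0]; 
print('side of upright: cap ctr, front-face top/bot', proj('side',[q-[0,0,11],q+[0,23,-30],q+[0,23,-128],q+[0,23,-70]]).round(1).tolist())"
```

```text
[[566.2 204.8 111.8   8.1]]
[[567.2 203.  132. ]]
side of upright: cap ctr, front-face top/bot [[238.2, 236.0], [236.0, 246.9], [237.4, 275.1], [236.6, 258.7]]
```

Emit:
move_arm(moves=[0, 0.002, 0.2, 0, 0, 0, 0.2, 0, 0, 0, 0.16, 0, 0, 0, 0.1, 0, 0, 0, 0, 0, 0, 0, 0, 0])

```text
t: 39.3
eef_pos: [487.8, -190.4, 87.6]
tcp_rot: [3.141, -0.001, 0.104]
ft_force: [-0.2, 0.7, 0.5]
opening: 0.654
grip_force: 0.0
```

```bash
python3 -c "
from h import *
rep()"
```

```text
t 39.3 op 62.2 M [ 0.005  0.025 -0.033] F [-0.2  0.7  0.5] yaw 0.104 p [ 487.8 -190.4   87.6] j6 0.969 tau6 -0.014
```

Emit:
move_arm(moves=[0, 0, 0, 0, 0, 0, 0, 0, 0, 0, 0, 0, 0, 0, 0, 0], claw=36)

```text
t: 39.8
eef_pos: [487.6, -190.3, 87.3]
tcp_rot: [3.141, -0.001, 0.103]
ft_force: [-0.8, 1.3, 5.7]
opening: 0.482
grip_force: 29.9
```

```bash
python3 -c "
from h import *
rep()"
```

```text
t 39.8 op 45.9 M [0.229 0.139 0.106] F [-0.8  1.3  5.7] yaw 0.103 p [ 487.6 -190.3   87.3] j6 0.969 tau6 0.104
```

Emit:
move_arm(moves=[0.02, 0, -0.039, 0, 0.034, 0, -0.067, 0, 0.034, 0, -0.067, 0, 0.034, 0, -0.067, 0, 0.034, 0, -0.067, 0, 0, 0, -0.2, 0, 0, 0, -0.3, 0, 0, 0, -0.2, 0])

```text
t: 40.8
eef_pos: [511.1, -187.8, 240.3]
tcp_rot: [3.14, -0.002, 0.103]
ft_force: [0.4, 0.9, -3.1]
opening: 0.485
grip_force: 29.9
```

Emit:
move_arm(moves=[-0.02, -0.18, 0, 0, -0.04, -0.36, 0, 0, -0.04, -0.38, 0, 0, -0.042, -0.38, 0, 0, -0.04, -0.38, 0, 0, -0.04, -0.3, 0, 0, 0, 0, 0, -0.111, 0, 0, 0, -0.111, 0, 0, 0, -0.111, 0, 0, 0, -0.111])

```text
t: 42.05
eef_pos: [447.0, 104.4, 238.3]
tcp_rot: [3.141, -0.0, 0.807]
ft_force: [0.1, 0.4, -3.9]
opening: 0.485
grip_force: 29.9
```

Emit:
move_arm(moves=[0, 0, 0, -0.111, 0, 0, 0, -0.111, 0, 0, 0, -0.111, 0, 0, 0, -0.111, 0, 0, 0, -0.112, 0, 0, 0.3, 0, 0, 0, 0.2, 0, 0, 0, 0, 0])

```text
t: 43.05
eef_pos: [446.2, 104.2, 161.9]
tcp_rot: [-3.138, -0.0, 1.674]
ft_force: [0.5, -1.0, -3.0]
opening: 0.486
grip_force: 29.9
```

```bash
python3 -c "
from h import *
rep();look('w27');prof('w27');go([447.4,104,76],1.674)"
```

```text
t 43.05 op 46.2 M [ 0.026 -0.125 -0.025] F [ 0.5 -1.  -3. ] yaw 1.674 p [446.2 104.2 161.9] j6 -0.018 tau6 -0.0
[None, None, None, None]
w27 red [(196, 0), (200, 0), (204, 0), (208, 0), (212, 0), (216, 0), (220, 21), (224, 29), (228, 37), (232, 47), (236, 55), (240, 59), (244, 64), (248, 68), (252, 70), (256, 72), (260, 73)] white col 245: [220] [221]
go [-0.002  0.003  0.581] turn 0.0 yaw 1.674 p [447.1 104.2 163.2]
```

Emit:
move_arm(moves=[0, 0, 0.2, 0, 0, 0, 0.2, 0, 0, 0, 0.18, 0, 0, 0, 0, 0, -0.04, 0, 0, 0, -0.045, 0, 0, 0, 0, 0, 0, 0])

```text
t: 43.98
eef_pos: [449.1, 91.6, 77.6]
tcp_rot: [3.139, -0.001, 1.673]
ft_force: [-0.8, 7.0, -0.4]
opening: 0.483
grip_force: 30.0
```

Emit:
move_arm(moves=[-0.027, 0, -0.022, 0, -0.027, 0, -0.022, 0, -0.027, 0, -0.022, 0, -0.027, 0, -0.016, 0, -0.027, 0, -0.015, 0, -0.027, 0, -0.014, 0, 0, 0, 0, 0])

```text
t: 44.85
eef_pos: [450.9, 67.0, 93.0]
tcp_rot: [3.141, 0.0, 1.673]
ft_force: [-0.2, 2.7, -3.5]
opening: 0.483
grip_force: 30.0
```

```bash
cat >> h.py <<'E'
def solve(n):
    "lean and slip of the held bottle from stroke/body/cap edges in the wrist picture"
    prof(n); p=tool()[0]; print("d to panel",round(((p-[455,30.3,0])@[-.103,.995,0]),1))
E
python3 -c "
from h import *
rep();look('w28');solve('w28')"
```

```text
t 44.85 op 46.0 M [ 0.642 -0.023 -0.028] F [-0.2  2.7 -3.5] yaw 1.673 p [450.9  67.   93. ] j6 -0.1 tau6 -0.13
[None, None, None, None]
w28 red [(196, 0), (200, 0), (204, 0), (208, 0), (212, 10), (216, 10), (220, 10), (224, 11), (228, 20), (232, 32), (236, 37), (240, 44), (244, 49), (248, 55), (252, 61), (256, 65), (260, 68)] white col 245: [205] [206]
d to panel 37.0
```

Emit:
move_arm(moves=[-0.027, 0, -0.014, 0, -0.027, 0, -0.012, 0, -0.027, 0, -0.01, 0, -0.02, 0, -0.006, 0, 0, 0, 0, 0])

```text
t: 45.52
eef_pos: [452.1, 52.3, 98.8]
tcp_rot: [-3.141, -0.0, 1.674]
ft_force: [-0.9, 4.8, -5.5]
opening: 0.481
grip_force: 30.0
```

```bash
python3 -c "
from h import *
rep();look('w29');solve('w29')"
```

```text
t 45.52 op 45.8 M [ 1.028  0.028 -0.091] F [-0.9  4.8 -5.5] yaw 1.674 p [452.1  52.3  98.8] j6 -0.133 tau6 -0.108
[None, None, None, None]
w29 red [(196, 0), (200, 0), (204, 0), (208, 0), (212, 11), (216, 11), (220, 11), (224, 11), (228, 12), (232, 26), (236, 35), (240, 43), (244, 50), (248, 55), (252, 59), (256, 61), (260, 64)] white col 245: [196] [196]
d to panel 22.2
```

Emit:
move_arm(moves=[0.1, 0, 0, 0, 0, 0, -0.2, 0, 0, 0, -0.25, 0, 0.301, 0.09, 0, 0, 0.301, 0.09, 0, 0, 0.301, 0.09, 0, 0, 0, 0, 0, 0.102, 0, 0, 0, 0, 0, 0, 0, 0])

```text
t: 46.7
eef_pos: [477.0, 206.0, 166.4]
tcp_rot: [3.141, 0.0, 1.517]
ft_force: [0.6, 1.1, -3.5]
opening: 0.482
grip_force: 30.0
```

Emit:
move_arm(moves=[0, 0, 0.2, 0, 0, 0, 0.2, 0, 0, 0, 0.15, 0, 0, 0, 0.08, 0, 0, 0, 0, 0])

```text
t: 47.32
eef_pos: [477.1, 205.8, 71.5]
tcp_rot: [-3.141, 0.0, 1.514]
ft_force: [-0.7, -0.4, -2.5]
opening: 0.481
grip_force: 30.0
```

```bash
python3 -c "
from h import *
rep();look('w30');prof('w30')"
```

```text
t 47.33 op 45.7 M [-0.004 -0.105  0.005] F [-0.7 -0.4 -2.5] yaw 1.514 p [477.1 205.8  71.5] j6 0.337 tau6 -0.022
[None, None, None, None]
w30 red [(196, 0), (200, 0), (204, 0), (208, 0), (212, 11), (216, 11), (220, 11), (224, 11), (228, 11), (232, 26), (236, 34), (240, 43), (244, 50), (248, 55), (252, 59), (256, 61), (260, 64)] white col 245: [196] [196]
```

Lowering in small steps to contact.

Emit:
move_arm(moves=[0, 0, 0.02, 0, 0, 0, 0, 0])

```text
t: 47.62
eef_pos: [477.3, 206.1, 69.2]
tcp_rot: [3.141, -0.0, 1.514]
ft_force: [0.5, -0.1, -3.6]
opening: 0.481
grip_force: 30.0
```

Emit:
move_arm(moves=[0, 0, 0.013, 0, 0, 0, 0, 0])

```text
t: 47.88
eef_pos: [477.1, 206.1, 66.9]
tcp_rot: [3.142, 0.0, 1.514]
ft_force: [-0.1, -0.2, -3.2]
opening: 0.48
grip_force: 30.0
```

Emit:
move_arm(moves=[0, 0, 0.01, 0, 0, 0, 0, 0])

```text
t: 48.12
eef_pos: [477.1, 206.0, 66.6]
tcp_rot: [3.141, -0.0, 1.514]
ft_force: [-3.9, -3.4, 14.9]
opening: 0.481
grip_force: 30.0
```

Emit:
move_arm(moves=[0, 0, 0.01, 0, 0, 0, 0, 0])

```text
t: 48.38
eef_pos: [477.2, 206.1, 66.4]
tcp_rot: [3.14, -0.0, 1.514]
ft_force: [-9.8, -4.8, 35.8]
opening: 0.484
grip_force: 30.0
```

Emit:
move_arm(moves=[-0.02, 0, 0, 0, -0.02, 0, 0.002, 0, 0, 0, 0, 0])

```text
t: 48.75
eef_pos: [477.1, 201.0, 65.9]
tcp_rot: [3.139, -0.002, 1.513]
ft_force: [-8.2, 6.3, 29.7]
opening: 0.485
grip_force: 30.0
```

Emit:
move_arm(moves=[-0.02, 0, 0.006, 0, -0.02, 0, 0.006, 0, 0, 0, 0, 0])

```text
t: 49.12
eef_pos: [476.7, 194.9, 64.4]
tcp_rot: [3.139, -0.002, 1.513]
ft_force: [-9.1, 5.0, 35.3]
opening: 0.483
grip_force: 30.0
```

```bash
python3 -c "
from h import *
rep();look('w31');prof('w31');sidelean('side10')"
```

```text
t 49.12 op 45.9 M [0.874 2.187 0.031] F [-9.1  5.  35.3] yaw 1.513 p [476.7 194.9  64.4] j6 0.315 tau6 -0.041
[None, None, None, None]
w31 red [(196, 0), (200, 0), (204, 0), (208, 0), (212, 11), (216, 11), (220, 11), (224, 11), (228, 11), (232, 13), (236, 29), (240, 37), (244, 47), (248, 53), (252, 59), (256, 64), (260, 70)] white col 245: [191] [191]
0 0.3 cap,frontTop,frontBot [[271.1, 241.8], [269.3, 253.1], [272.1, 273.1]]
0 0.2 cap,frontTop,frontBot [[271.5, 240.7], [269.4, 252.0], [271.3, 274.9]]
0 0.1 cap,frontTop,frontBot [[271.9, 239.7], [269.6, 250.8], [270.4, 276.5]]
0 0 cap,frontTop,frontBot [[272.3, 238.8], [269.8, 249.7], [269.6, 277.9]]
0 -0.1 cap,frontTop,frontBot [[272.7, 238.0], [270.0, 248.6], [268.8, 279.0]]
15 0.3 cap,frontTop,frontBot [[269.5, 246.4], [267.7, 257.7], [270.6, 277.7]]
15 0.2 cap,frontTop,frontBot [[269.9, 244.9], [267.8, 256.3], [269.8, 279.2]]
15 0.1 cap,frontTop,frontBot [[270.3, 243.5], [268.0, 254.8], [268.9, 280.5]]
15 0 cap,frontTop,frontBot [[270.7, 242.1], [268.2, 253.2], [268.1, 281.5]]
15 -0.1 cap,frontTop,frontBot [[271.1, 240.8], [268.4, 251.6], [267.3, 282.2]]
col 270 [(222, 135, 19, 27), (224, 105, 13, 39), (226, 100, 15, 50), (228, 17, 138, 144), (230, 13, 142, 142), (232, 10, 85, 184), (234, 18, 8, 151), (236, 1, 183, 216), (238, 8, 82, 250), (240, 1, 193, 243), (242, 1, 198, 222), (244, 1, 197, 226), (246, 1, 197, 231), (248, 2, 127, 254), (250, 2, 119, 254), (252, 19, 25, 244), (254, 21, 22, 248), (256, 21, 24, 248), (258, 21, 24, 247), (260, 4, 61, 242), (262, 176, 98, 243), (264, 176, 98, 242), (266, 177, 97, 241), (268, 177, 99, 240), (270, 176, 100, 239), (272, 14, 33, 245), (274, 21, 24, 246), (276, 21, 25, 246), (278, 21, 24, 245), (280, 21, 25, 243), (282, 21, 10, 244), (284, 23, 9, 246)]
[([240.3, 238.4], 64)]
```

Emit:
move_arm(moves=[0, 0, -0.02, 0, 0, 0, 0, 0])

```text
t: 49.48
eef_pos: [476.5, 194.1, 64.9]
tcp_rot: [3.141, 0.0, 1.514]
ft_force: [0.2, -0.5, -2.8]
opening: 0.483
grip_force: 30.0
```

```bash
python3 -c "
from h import *
rep();sidelean('side11')" | grep -v cap,
```

```text
t 49.48 op 45.9 M [-0.062 -0.062  0.   ] F [ 0.2 -0.5 -2.8] yaw 1.514 p [476.5 194.1  64.9] j6 0.316 tau6 -0.0
col 270 [(222, 135, 36, 28), (224, 105, 11, 47), (226, 110, 15, 51), (228, 16, 132, 129), (230, 13, 141, 143), (232, 11, 68, 168), (234, 20, 7, 110), (236, 2, 160, 185), (238, 15, 33, 254), (240, 1, 193, 243), (242, 1, 196, 230), (244, 1, 198, 216), (246, 1, 181, 221), (248, 2, 150, 254), (250, 2, 118, 252), (252, 26, 8, 252), (254, 22, 23, 248), (256, 22, 23, 247), (258, 21, 24, 246), (260, 1, 67, 244), (262, 177, 97, 242), (264, 176, 97, 242), (266, 177, 98, 241), (268, 177, 100, 240), (270, 177, 100, 238), (272, 17, 27, 246), (274, 20, 25, 246), (276, 20, 23, 245), (278, 21, 25, 245), (280, 20, 38, 220), (282, 26, 8, 247), (284, 20, 9, 246)]
[([240.3, 238.3], 65)]
```

Emit:
move_arm(moves=[0, 0, 0.007, 0, 0, 0, 0, 0])

```text
t: 49.78
eef_pos: [476.6, 194.1, 64.6]
tcp_rot: [3.141, -0.0, 1.514]
ft_force: [-3.9, -0.2, 17.4]
opening: 0.484
grip_force: 30.0
```

Emit:
move_arm(moves=[0, 0, 0, 0, 0, 0, 0, 0, 0, 0, 0, 0], claw=62)

```text
t: 50.15
eef_pos: [476.4, 194.0, 63.4]
tcp_rot: [-3.141, 0.0, 1.514]
ft_force: [1.5, -0.6, 0.3]
opening: 0.647
grip_force: 0.0
```

Emit:
move_arm(moves=[0, 0, -0.1, 0, 0, 0, -0.2, 0, 0, 0, -0.35, 0, 0, 0, -0.2, 0, -0.3, -0.2, -0.05, 0, -0.3, -0.2, 0, 0, -0.3, -0.2, 0, 0, 0, 0, 0, 0, 0, 0, 0, 0])

```text
t: 51.28
eef_pos: [379.5, 64.5, 199.5]
tcp_rot: [3.14, -0.0, 1.513]
ft_force: [-0.3, 0.4, 0.6]
opening: 0.65
grip_force: 0.0
```

```bash
python3 -c "
from h import *
rep();upright()
for q in onplane('top',[(226,180.8)],132):print(q)"
```

```text
t 51.27 op 61.8 M [-0.033 -0.11   0.006] F [-0.3  0.4  0.6] yaw 1.513 p [379.5  64.5 199.5] j6 0.054 tau6 -0.048
top [([227.4, 178.1], 12, [224, 177, 7, 4]), ([224.6, 183.3], 17, [221, 181, 8, 5]), ([224.2, 205.0], 11, [221, 204, 7, 4]), ([220.9, 210.0], 9, [218, 208, 7, 4]), ([212.7, 236.4], 47, [209, 233, 9, 7]), ([224.2, 240.1], 49, [220, 237, 9, 7]), ([232.9, 238.7], 10, [232, 237, 3, 5])]
side [([288.9, 180.2], 55, [284, 177, 11, 8]), ([287.0, 194.1], 60, [281, 190, 12, 9]), ([240.0, 239.0], 57, [236, 235, 9, 9]), ([272.1, 245.9], 57, [268, 242, 10, 8])]
pink side [([239.4, 260.0], [229, 250, 21, 18, 197]), ([270.3, 267.2], [261, 258, 20, 17, 195])]
[567.2190563  202.98717085 132.        ]
```

```bash
python3 -c "
from h import *
for uv,c,k in(((226,180.8),(240,239),(239.4,260)),((222.5,207.5),(272.1,245.9),(270.3,267.2))):
    q=onplane('top',[uv],132)[0]; print(q.round(1),'pred cap/pink-mid front',proj('side',[q+[0,8,-13],q+[0,15,-75]]).round(1).tolist(),'seen',c,k)
print(order.job_done())"
```

```text
[567.2 203.  132. ] pred cap/pink-mid front [[237.4, 238.4], [237.5, 258.3]] seen (240, 239) (239.4, 260)
[478.8 212.2 132. ] pred cap/pink-mid front [[269.3, 245.2], [268.6, 265.3]] seen (272.1, 245.9) (270.3, 267.2)
the job is handed in; nothing more can be done
None
```

The job is handed in: the two bottles whose caps gave, third and fourth from the left in the top view, have their caps turned by roughly 20° or more and stand upright in the tray's larger bay, while the two tight ones are still in the rack, turned about 3° within their pockets' play.

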